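Set up the fish-feed station

ROBOT

A 7-joint arm with a two-finger parallel gripper is mounted at the origin on the work surface. World frame = base frame: x ahead of the robot, y to its left, z up, the work surface at z = 0. Lengths are in mm, angles in rad, forces in N, time in s.
With the tool pointing down it reaches from about 400 to 875 mm from the base axis. Payload 4.4 kg.
Tool frame: the origin (TCP) lies on the centre line of the jaws, within the pads' length; the fingertips stand 19 mm ahead of it and the grasp point (between the pads) is the TCP; z points along the fingers, y is the line along which they close (so a half turn about z gives the same grasp; the last joint's range is limited). The gripper opens to 85 mm and grips with 20 to 120 N. Pads are 22 mm wide; open, the fingers measure 114 mm over their backs; the gripper's body (76 mm by 85 mm) begins 54 mm behind the grasp point. The pads swing forward as they close: fully open they stand 13 mm farther back than shut.
Start: joints at [1.183, 0.628, 0.038, 1.517, -0.027, 0.996, -0.02], TCP at [205.606, -616.639, 250.313] pointing down, gripper open.
Joint ranges: [-3.06, 3.06], [-0.37, 2.12], [-1.25, 1.32], [0.18, 2.47], [-1.1, 4.24], [0.23, 1.98], [-2.94, 2.94]. Speed limits (rad/s): [2.57, 2.57, 3.14, 3.14, 3.14, 3.14, 3.14].

INTERFACE

Orientations are given as [roll, pitch, yaw] about the fixed x, y, z axes, in that order (R = Rz(yaw) Ry(pitch) Rx(roll)).
In Python, from cell import ctrl, viewer, silhouettes gives the robot as it stands.
- The arm moves only by the shell command python3 -m creep 'ROWS'. ROWS is JSON, a list of rows, each an object with "jaw": the gripper command: -1 is shut, 1 is fully open, values between are in proportion; "xyz": the shift along the tool's x, y, z in mm, a list of three; "angular": the turn, a rotation vector about the tool's x, y, z in rad, a list of three. In form: [{"jaw": jaw, "xyz": [tx, ty, tz], "angular": [rx, ry, rz]}, ...]. A call has 1 to 12 rows; each row is the pose to reach, as a shift and turn from the pose commanded when the call began, along the tool's axes at that moment; what a row does not reach only later rows make up. A row lasts 1/8 s, in which the tool goes at most 62.5 mm and 10.7 degrees, less where a joint would pass 70% of its speed; a pose out of reach is approached as far as the arm can. A call with a gripper value outside its range is refused whole. The fingers move at their own pace and stop on an object; the grip force is fixed at half the most. Time passes only in rows, so rows that repeat a pose let the fingers close. It gives the time, the measured TCP pose, the force, the opening and the grip force at its end, in the units of the state.
- ctrl.read_state(): the state, without advancing time (a new reading comes with each control period).
- viewer.get_image(name): name is "scene" or "top" or "wrist"; returns (picture, depth): 384x512x3 uint8, red, green, blue; 384x512 float32, mm along the optical axis (not along the pixel's ray), 0 where there is no reading.
- viewer.camera_model(name): a dict with "fx", "fy", "cx", "cy" (pixels), "T" (4x4, takes a point from camera to world coordinates). Camera axes: x right, y down, z forward; pixel columns grow to the right and rows downward; lengths in mm; the calibration is good to about 2 mm. A picture is of the moment at which its call begins: read the wrist's pose just before it. camera_model takes no time and is no camera call; for the wrist camera it gives the pose at the moment of the call.
- ctrl.finish_job(): hands the job in; it is judged then, once.
Trained networks look in the newest picture that a camera, given by its name, has taken for a name from the list of things; names that differ only in an ending like _2 or _b are one class to them, and where a whole thing is asked for, a point or a joint stands for the part that bears it (a point fixed in the world has none). Each returns a list of dicts, best first, with "score" (0 to 1); they miss things now and then, are a little off and sometimes report something else, mostly with a low value. They report only what shows in the picture. A call takes as long as a camera call. They do not tell look-alikes from the thing itself.
- silhouettes(camera, target): "pixels" (384x512 bool, what is visible of it) and "xy" ([column, row] in pixels, amid what is visible of it).
The state is a dict: "clock": time; "qpos": joint angles; "qd": joint speeds; "tau": joint torques, N m; "eef_pos": TCP position; "tool_rot": TCP orientation; "force": force on the tool from outside, world axes, zero at the start; "torque": the same for the moment, N m; "width": finger opening in mm; "gripper_force": force on a finger pad.
Only numpy, scipy, OpenCV 4.12 (cv2) and the standard library are available. Lean on these libraries where they do the work, as an engineer would, in place of code of your own. Each camera call takes 0.05 s, during which the arm holds its last target. There are 200 camera calls.

TASK

The feed pail is standing where the feed jars belong: with the pail still standing on the blue shelf swing its bail upright, then hang the pail by the bail over both prongs of the hook without tipping it over. Next pull the red-tabbed pin out of the crate's hasp while the lid stays on, lift the lid off and lay it flat on the middle of the black mat, and have the pin end up in the small grey tray. Finally stand all the jars from the crate upright on the shelf's round white marks, one per mark, starting at the mark beside the green strip and leaving no mark empty between jars; check your work, since a jar may get knocked aside, and do not knock over or shift the flask, dropper bottle, test kit and marker.

Things in the scene. Friction and masses are not known exactly. Their poses are not given: they have to be found in the camera images.
- shelf: Fixed low blue bench shelf, board 130 (x) by 300 (y) mm, its flat top 50 mm above its origin. Origin at bench level under the board's centre; x across its depth, y along its length. A green strip crosses the board at its +y end; four round white marks, 58 mm across, lie in a row along y.
- spot1 (a point): Centre of round white mark 1 on the shelf top (the one beside the green strip); the marks are 62 mm apart, numbered from the green strip, axes as the shelf's.
- spot2 (a point): Centre of round white mark 2 on the shelf top; the marks are 62 mm apart, numbered from the green strip, axes as the shelf's.
- spot3 (a point): Centre of round white mark 3 on the shelf top; the marks are 62 mm apart, numbered from the green strip, axes as the shelf's.
- spot4 (a point): Centre of round white mark 4 on the shelf top; the marks are 62 mm apart, numbered from the green strip, axes as the shelf's.
- pail: Loose white feed pail with a blue band, about 0.45 kg, 85 mm tall, outer radius 37 mm at the bottom and 45 mm at the rim, open on top, empty; starts standing on the shelf's middle. Origin at the centre of its underside. The bail pivots on two ears, axis along the pail's y, 73 mm above the origin.
- bail (a joint): Swing angle of the pail's bail (rad): 0 = upright over the pail, about -1.5 = lying flat and level towards the pail's own -x side (as it starts). Light friction keeps it where it is left.
- bail_grip (a point): Middle of the bail's black round grip bar (a sleeve that turns freely on the wire; 11 mm diameter, 82 mm long, along the pail's y); it lies 88 mm from the pivot axis: flat, it is about 43 mm outside the pail's rim, with free space below; upright, it is 161 mm above the pail's underside.
- saddle (a point): On a fixed hook stand: where the middle of the bail's grip bar rests when hung (bar along this y), 232.5 mm above the bench, midway between two 8 mm prongs at y = -31 and +31 mm; 54 mm free between them. They run from a crossbar and post 85 mm behind (+x; top 238 mm above the bench) to -x and turn up at red tips 28 mm out, rising to 256 mm above the bench.
- crate: Fixed shallow clear feed crate with blue flange, 250 (x) by 130 (y) mm, 38 mm high, walls and floor 4 mm. Origin at the centre of its underside, x along its length; the hasp is at its -x end.
- staple (a point): Middle of the opening of the small steel staple loop at the crate's -x end, 42 mm above the bench; loop opening 16 mm wide, outside 24 mm (x) by 8 mm (y), top 58 mm above the bench. Axes as the crate's; the pin goes through it along y.
- lid: Loose white deep lid over the crate, 272 (x) by 152 (y) by 67 mm, 0.3 kg; a notched tab at -x, reaching 176 mm from centre, fits round the staple under the pin. Pin out, it lifts straight up. Origin: centre of its lower edge, 31 mm above the bench on the crate, 3 mm on the mat. Handle bar over the origin: 12 mm (x) by 102 mm (y), 12 mm high, centre 101 mm above the lower edge.
- pin: Loose retaining pin, 40 g: 8 mm steel shaft along its y, with a red upright tab at its +y end. Origin below the shaft at the bottom of the pin, at the staple at the start; it starts lying through the staple on the lid's blue tab. Draw it out straight along its own +y by at least 45 mm; beyond, the way is free.
- pin_tab (a point): Gripping point on the pin's red tab, 44 mm along the pin's +y from its origin and 30 mm above the pin's bottom. The tab is 16 (x) by 12 (y) mm and 44 mm tall; about 30 mm are free between it and the staple.
- jar1: Loose feed jar, amber with green cap, a cylinder 52 mm diameter, 64 mm tall, 0.14 kg, heavy base; may be absent. Origin at the centre of its underside. Starts standing in the crate (floor 4 mm above the bench) under the lid, in a single row along the crate's x; its upper part stands above the crate's 38 mm rim.
- jar2: Loose feed jar, amber with orange cap, a cylinder 52 mm diameter, 64 mm tall, 0.14 kg, heavy base; may be absent. Origin at the centre of its underside. Starts standing in the crate (floor 4 mm above the bench) under the lid, in a single row along the crate's x; its upper part stands above the crate's 38 mm rim.
- jar3: Loose feed jar, amber with yellow cap, a cylinder 52 mm diameter, 64 mm tall, 0.14 kg, heavy base; may be absent. Origin at the centre of its underside. Starts standing in the crate (floor 4 mm above the bench) under the lid, in a single row along the crate's x; its upper part stands above the crate's 38 mm rim.
- jar4: Loose feed jar, amber with blue cap, a cylinder 52 mm diameter, 64 mm tall, 0.14 kg, heavy base; may be absent. Origin at the centre of its underside. Starts standing in the crate (floor 4 mm above the bench) under the lid, in a single row along the crate's x; its upper part stands above the crate's 38 mm rim.
- mat: Fixed black rubber mat, 330 (x) by 190 (y) by 3 mm, for the lid. Origin at the centre of its underside.
- tray: Fixed small grey tray for the pin, 130 by 130 mm outside, 14 mm high, walls 4 mm. Origin at the centre of its underside.
- flask: Bystander: small conical glass flask, 66 mm wide, 90 mm tall; origin at the centre of its underside.
- dropper: Bystander: dropper bottle, 32 mm wide, 75 mm tall; origin at the centre of its underside.
- testkit: Bystander: orange test kit box, 50 (x) by 90 (y) by 35 mm; origin at the centre of its underside.
- marker: Bystander: black marker pen, 110 mm long (x), 14 mm thick, lying; origin below its middle.
There are look-alikes about, which are no part of the job. Of the things that look like the tray, the larger one is meant.

How it is judged:
By the outcome, as a careful person would: the job done as asked, in the order asked, and still so for the second after the job is handed in, with the robot touching nothing.
Of jar1, jar2, jar3, jar4 only 2 to 4 are there at a start; the rules pass over those that are not, and their reading is None.
At some moment in a run one of jar1, jar2, jar3, jar4 may be knocked a few centimetres aside while the robot is not near it.
It also fails if it takes over 210 s, if anything falls off the work surface, if the arm or the gripper's body presses on something with over 40 N, if the wrist force passes 120 N, or if a joint passes its speed limit or range.

## Working session

There is one attempt and no reset: what is moved stays moved. The work goes in short steps, Python scripts to look and compute and a shell command to move; the robot and the scene stay as the last step left them, time stands still between calls to the robot, and variables do not carry over. Pictures are saved under pics/ and viewed, at most 14 in all, crops included, and the job is handed in when it is done.

```bash
ls; mkdir -p pics
cat > h.py <<'E'
import numpy as np,cv2
from cell import ctrl,viewer,silhouettes
from scipy.spatial.transform import Rotation as R
def shot(c,fn=None):
    M=viewer.camera_model(c); p,d=viewer.get_image(c)
    if fn: cv2.imwrite('pics/'+fn,p[:,:,::-1])
    return p,d,M
def cloud(d,M):
    v,u=np.indices(d.shape)
    P=np.stack([(u-M['cx'])/M['fx']*d,(v-M['cy'])/M['fy']*d,d,np.ones_like(d)],-1)
    W=(P@np.array(M['T']).T)[...,:3]; W[d<=0]=np.nan
    return W
def pose():
    s=ctrl.read_state(); print('t',round(s['clock'],2),'pos',np.round(s['eef_pos'],1),'rpy',np.round(s['tool_rot'],3),'F',np.round(s['force'],1),'w',round(s['width'],1),'gf',np.round(s['gripper_force'],1),'q',np.round(s['qpos'],2))
    return s
def rows(target,rpy=None):
    s=ctrl.read_state(); R0=R.from_euler('xyz',s['tool_rot']); d=R0.inv().apply(np.array(target)-s['eef_pos'])
    w=(R0.inv()*R.from_euler('xyz',rpy)).as_rotvec() if rpy is not None else 0
    print('xyz',np.round(d,1),'ang',np.round(w,3)); return d,w
E
cat > a.py <<'E'
from h import *
s=pose()
for c in ['scene','top']:
    p,d,M=shot(c,c+'0.png'); W=cloud(d,M); np.save(c+'0.npy',W)
    print(c,np.round(M['T'],3).tolist(),M['fx'])
    for n in ['shelf','pail','bail','saddle','crate','lid','pin','mat','tray','flask','dropper','testkit','marker']:
        if c=='scene' and n not in('saddle','pin','tray'): continue
        for r in silhouettes(c,n)[:3]:
            m=r['pixels']; q=W[m]; q=q[~np.isnan(q[:,0])]
            if len(q)<5: print(n,r['score'],'few');continue
            print(n,round(r['score'],2),np.round(r['xy']),'n',m.sum(),'med',np.round(np.median(q,0)),'lo',np.round(np.percentile(q,3,0)),'hi',np.round(np.percentile(q,97,0)))
E
python3 a.py
```

```text
pics
t 0.0 pos [ 205.4 -616.1  249.4] rpy [-3.14   0.     0.322] F [-0.   0.3  0.4] w 85.5 gf 0.0 q [ 1.18  0.63  0.04  1.52 -0.03  1.   -0.02]
scene [[0.714, 0.433, -0.55, 960.668], [0.7, -0.463, 0.544, -452.79], [-0.019, -0.774, -0.633, 747.727], [0.0, 0.0, 0.0, 1.0]] 349.29691650756376
saddle 0.79 [340. 258.] n 2057 med [686. 138.  12.] lo [604.  77.   6.] hi [724. 208. 234.]
pin 0.43 [123. 343.] n 8999 med [ 458. -374.    2.] lo [ 317. -464.   -0.] hi [ 607. -290.    5.]
tray 0.98 [288. 162.] n 406 med [255. 417.   2.] lo [207. 364.  -1.] hi [310. 466.  10.]
tray 0.96 [262. 228.] n 1421 med [442.  88.   4.] lo [377.  27.   1.] hi [506. 151.  13.]
tray 0.56 [368. 211.] n 480 med [647. 341.  33.] lo [614. 313.  -0.] hi [675. 402.  36.]
top [[-0.019, -0.987, 0.157, 220.066], [-1.0, 0.017, -0.01, 37.524], [0.007, -0.157, -0.988, 1829.04], [0.0, 0.0, 0.0, 1.0]] 494.9451381498411
shelf 0.89 [175. 206.] n 2237 med [449. 331.  49.] lo [369. 217.  40.] hi [537. 497.  57.]
pail 0.9 [158. 203.] n 735 med [452. 358.  96.] lo [370. 307.  43.] hi [497. 403. 152.]
pail 0.58 [360. 198.] n 4491 m
[... 926 characters left out ...]
76. 354. 146.] lo [367. 302. 126.] hi [446. 406. 157.]
tray 0.79 [234. 213.] n 1232 med [434.  86.   4.] lo [373.  24.  -5.] hi [495. 148.  16.]
tray 0.61 [145. 260.] n 772 med [252. 417.   3.] lo [202. 369.  -6.] hi [305. 466.  13.]
tray 0.16 [266. 192.] n 261 med [486. -43.  32.] lo [ 415. -178.   -0.] hi [705. -27.  91.]
flask 0.6 [307. 231.] n 245 med [ 349. -176.   34.] lo [ 324. -209.    5.] hi [ 379. -154.   94.]
testkit 0.77 [161. 156.] n 392 med [633. 360.  32.] lo [604. 316.   0.] hi [665. 405.  41.]
marker 0.67 [206. 235.] n 108 med [346. 200.  12.] lo [302. 178.   4.] hi [390. 222.  22.]
marker 0.66 [263. 188.] n 224 med [498. -44.  31.] lo [ 414. -174.   22.] hi [702. -29.  60.]
```

Run:
```python
import cv2
a=cv2.imread('pics/top0.png');b=cv2.imread('pics/scene0.png')
cv2.imwrite('pics/v1.png',cv2.resize(a[95:290,110:430],(800,488),interpolation=2))
cv2.imwrite('pics/v2.png',cv2.resize(b,(800,600),interpolation=2))
```

```text
(no output)
```

View pics/v1.png

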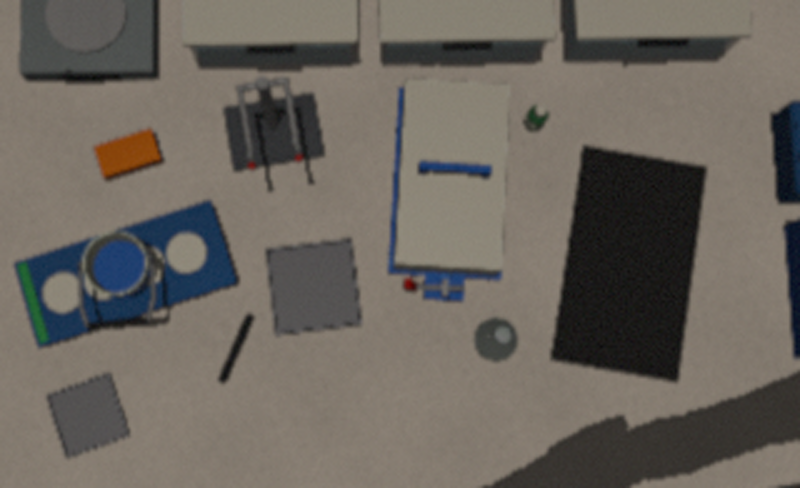

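View pics/v2.png

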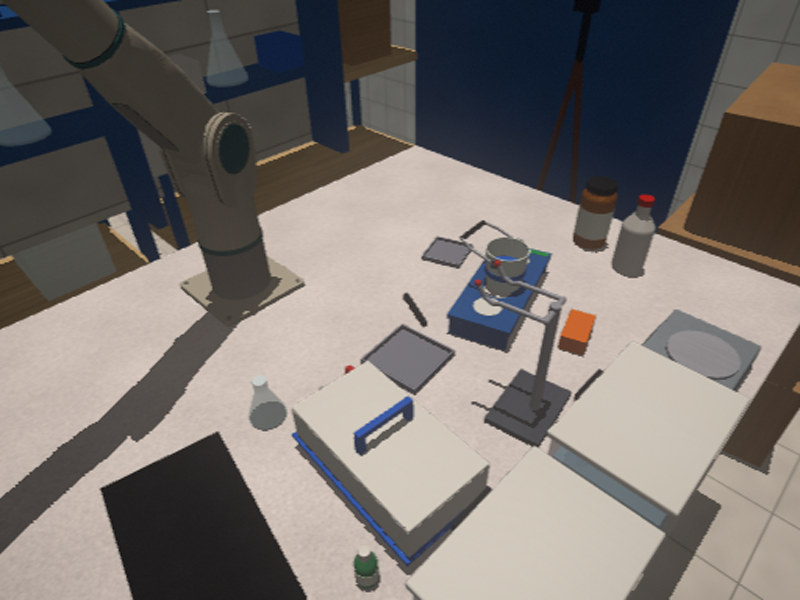

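The larger tray (top crop 313,285; about (436,87)) is the one meant. The small one, at crop 90,412, is the decoy. The shelf has its green strip at the left (+y) with the pail in the middle. The hook is at crop 270,120 and the pin's red tab at 410,285.

```bash
cat > b.py <<'E'
from h import *
def rect(pts):
    (c,s,a)=cv2.minAreaRect(pts[:,:2].astype(np.float32)); return np.round(c,1),np.round(s,1),round(a,1)
for c in ['top','scene']:
    W=np.load(c+'0.npy'); p=cv2.imread(f'pics/{c}0.png'); h=cv2.cvtColor(p,cv2.COLOR_BGR2HSV)
    ok=~np.isnan(W[...,0]); x,y,z=[np.nan_to_num(W[...,i],nan=-999) for i in range(3)]
    H,S,V=[h[...,i].astype(int) for i in range(3)]
    def box(x0,x1,y0,y1,z0,z1): return ok&(x>x0)&(x<x1)&(y>y0)&(y<y1)&(z>z0)&(z<z1)
    m=box(330,570,180,530,42,60); print(c,'shelf',rect(W[m]),np.median(z[m]))
    g=box(330,570,180,560,35,65)&(H>40)&(H<85)&(S>100); print('green',W[g].mean(0).round(1),rect(W[g]))
    w=box(330,570,180,560,42,58)&(S<60)&(V>110); n,l,st,ce=cv2.connectedComponentsWithStats(w.astype(np.uint8))
    for i in range(1,n):
        if st[i,4]>40: print('mark',st[i,4],W[l==i].mean(0).round(1),rect(W[l==i]))
    for nm,b in [('prongs',box(560,740,60,220,215,262)),('lidtop',box(410,740,-220,-10,90,106)),('handle',box(500,650,-200,-40,120,145)),
      ('mat',box(290,640,-500,-270,-9,14)&(V<60)),('tray',box(360,520,10,160,-6,20)&(V<125)&(S<60)),('rim',box(390,520,290,420,120,145)),('bail',box(320,420,270,450,118,165)),('red',box(390,470,-90,10,30,100)&((H<10)|(H>170))&(S>130)),('redtip',box(560,680,60,220,200,265)&((H<10)|(H>170))&(S>110)),('tab',box(390,440,-160,-20,30,70)&(H>100)&(H<125)&(S>100))]:
        if b.sum()>4: print(nm,b.sum(),rect(W[b]),'z',np.round(np.percentile(z[b],[5,50,95])),'mean',W[b].mean(0).round(1))
        else: print(nm,'few')
E
python3 b.py
```

```text
top shelf (array([455.1, 357.5]), array([131.5, 299.7]), 17.2) 49.57631225338696
green [414.9 489.4  50. ] (array([415.5, 490.4]), array([119.6,  17. ]), 18.7)
mark 165 [483.  269.2  49.9] (array([481.5, 268.8]), array([52.6, 51.9]), 1.3)
mark 158 [427.7 448.1  49.6] (array([428.4, 448.1]), array([54.3, 45.9]), 4.9)
prongs 232 (array([626.6, 136.3]), array([123.2,  70.7]), 8.8) z [222. 231. 250.] mean [640.5 137.8 232.9]
lidtop 2825 (array([ 584.3, -117.9]), array([152.6, 273. ]), 85.1) z [ 91.  97. 103.] mean [ 581.7 -117.6   97.3]
handle 115 (array([ 584.3, -117.4]), array([100.7,  14.3]), 85.6) z [127. 137. 143.] mean [ 583.3 -116.7  136.1]
mat 4182 (array([ 465. , -386.9]), array([187.9, 325.8]), 79.0) z [-5.  2. 10.] mean [ 462.  -385.4    2.4]
tray 1289 (array([436.6,  85.5]), array([141. , 137.7]), 6.0) z [-3.  4. 14.] mean [435.8  85.9   4.7]
rim 199 (array([445.9, 354.9]), array([108. , 106.1]), 1.0) z [121. 133. 141.] mean [447.8 358.3 132.1]
bail 142 (array([392.9, 353.8]), array([104.5,  53. ]), 89.7) z [132. 147. 155.] mean [385.9 353.2 145. ]
red 15 (array([427.9, -53.6
[... 778 characters left out ...]
y([101.4,  13.7]), 85.0) z [124. 136. 139.] mean [ 590.7 -120.2  134.1]
mat 8913 (array([ 465.1, -384.4]), array([188.1, 323.5]), 79.1) z [0. 2. 4.] mean [ 455.7 -376.9    2.2]
tray 1389 (array([440.5,  87. ]), array([131.4, 130.7]), 5.7) z [ 1.  4. 12.] mean [441.8  88.9   4.5]
rim 302 (array([449.6, 353.8]), array([107.5, 114.9]), 89.5) z [121. 130. 139.] mean [452.4 355.1 130.1]
bail 119 (array([396.2, 353.8]), array([ 47.8, 106.3]), 0.8) z [133. 145. 151.] mean [390.7 352.5 143.9]
red 12 (array([433.2, -50.6]), array([10. ,  8.2]), 10.5) z [71. 74. 76.] mean [432.5 -50.7  74. ]
redtip 22 (array([573.9, 125.8]), array([ 9.1, 67.3]), 9.4) z [250. 252. 254.] mean [575.3 121.1 252. ]
tab few
```

Run:
```python
from h import *
pose(); rows([480,-150,340],[np.pi,0,np.pi/2])
```

```text
t 0.9 pos [ 205.6 -616.6  250.3] rpy [ 3.142 -0.     0.322] F [-0.4  0.5  0. ] w 85.8 gf 0.0 q [ 1.18  0.63  0.04  1.52 -0.03  1.   -0.02]
xyz [ 407.9 -355.9  -89.7] ang [ 0.     0.    -1.249]
```

```bash
A='{"jaw":0,"xyz":[408,-356,-90],"angular":[0,0,-1.249]}'; python3 -m creep '[{"jaw":0,"xyz":[0,0,-60],"angular":[0,0,0]},{"jaw":0,"xyz":[408,-356,-90],"angular":[0,0,-1.249]},{"jaw":0,"xyz":[408,-356,-90],"angular":[0,0,-1.249]},{"jaw":0,"xyz":[408,-356,-90],"angular":[0,0,-1.249]},{"jaw":0,"xyz":[408,-356,-90],"angular":[0,0,-1.249]},{"jaw":0,"xyz":[408,-356,-90],"angular":[0,0,-1.249]},{"jaw":0,"xyz":[408,-356,-90],"angular":[0,0,-1.249]},{"jaw":0,"xyz":[408,-356,-90],"angular":[0,0,-1.249]},{"jaw":0,"xyz":[408,-356,-90],"angular":[0,0,-1.249]},{"jaw":0,"xyz":[408,-356,-90],"angular":[0,0,-1.249]},{"jaw":0,"xyz":[408,-356,-90],"angular":[0,0,-1.249]},{"jaw":0,"xyz":[408,-356,-90],"angular":[0,0,-1.249]}]'
python3 - <<'E'
from h import *
s=pose(); M=viewer.camera_model('wrist'); print(np.round(M['T'],3).tolist(),M['fx'],M['cx'],M['cy']); rows([400,320,360],[np.pi,0,np.pi/2])
E
```

```text
clock: 2.4
eef_pos: [479.6, -150.7, 340.2]
tool_rot: [-3.141, 0.001, 1.57]
force: [-0.2, -0.7, -0.1]
width: 42.6
gripper_force: 0.0
t 2.4 pos [ 479.6 -150.7  340.2] rpy [-3.141e+00  1.000e-03  1.570e+00] F [-0.2 -0.7 -0.1] w 42.6 gf 0.0 q [ 0.54  0.34 -0.4   1.79  0.15  1.05  0.09]
[[1.0, -0.001, -0.001, 477.949], [-0.001, -0.959, -0.284, -78.93], [-0.0, 0.284, -0.959, 463.749], [0.0, 0.0, 0.0, 1.0]] 308.6907832669595 252.7639754892819 187.3505385803737
xyz [470.6 -79.9 -20.1] ang [-0.001  0.001 -0.001]
```

```bash
python3 -m creep '[{"jaw":-0.3,"xyz":[490,-60,-30],"angular":[0,0,0]},{"jaw":-0.3,"xyz":[490,-60,-30],"angular":[0,0,0]},{"jaw":-0.3,"xyz":[490,-60,-30],"angular":[0,0,0]},{"jaw":-0.3,"xyz":[490,-60,-30],"angular":[0,0,0]},{"jaw":-0.3,"xyz":[490,-60,-30],"angular":[0,0,0]},{"jaw":-0.3,"xyz":[490,-60,-30],"angular":[0,0,0]},{"jaw":-0.3,"xyz":[490,-60,-30],"angular":[0,0,0]},{"jaw":-0.3,"xyz":[490,-60,-30],"angular":[0,0,0]},{"jaw":-0.3,"xyz":[490,-60,-30],"angular":[0,0,0]}]'
python3 - <<'E'
from h import *
s=pose(); p,d,M=shot('wrist','w1.png'); W=cloud(d,M); np.save('w1.npy',W)
for n in ['pail','bail']:
    for r in silhouettes('wrist',n)[:2]:
        q=W[r['pixels']];q=q[~np.isnan(q[:,0])];print(n,round(r['score'],2),r['xy'],r['pixels'].sum(),np.percentile(q,[3,50,97],axis=0).round())
x,y,z=W[...,0],W[...,1],W[...,2]
b=(z>138)&(z<165)&(x<420); print('bar',b.sum(),cv2.minAreaRect(W[b][:,:2].astype(np.float32)))
b=(z>132)&(z<140); print('rim',b.sum(),cv2.minEnclosingCircle(W[b][:,:2].astype(np.float32)),cv2.fitEllipse(W[b][:,:2].astype(np.float32)))
E
```

```text
clock: 3.52
eef_pos: [418.9, 343.6, 370.3]
tool_rot: [-3.141, -0.003, 1.576]
force: [-0.5, -0.4, -0.5]
width: 30.1
gripper_force: 0.0
t 3.52 pos [418.9 343.6 370.3] rpy [-3.141e+00 -3.000e-03  1.576e+00] F [-0.5 -0.4 -0.5] w 30.1 gf 0.0 q [-0.34  0.4  -0.58  1.64  0.23  1.17 -0.97]
pail 0.92 [279.7, 147.7] 6346 [[372. 305.  51.]
 [452. 354. 102.]
 [499. 404. 151.]]
bail 0.68 [217.2, 151.8] 1353 [[367. 303.   2.]
 [380. 358. 147.]
 [448. 406. 152.]]
bar 1043 ((392.874267578125, 352.1904602050781), (47.66774368286133, 105.01911163330078), 3.5167529582977295)
rim 1496 ((582.6998291015625, 252.39669799804688), 239.9547882080078) ((591.846435546875, 255.86651611328125), (150.93040466308594, 424.73284912109375), 53.891075134277344)
```

View pics/w1.png

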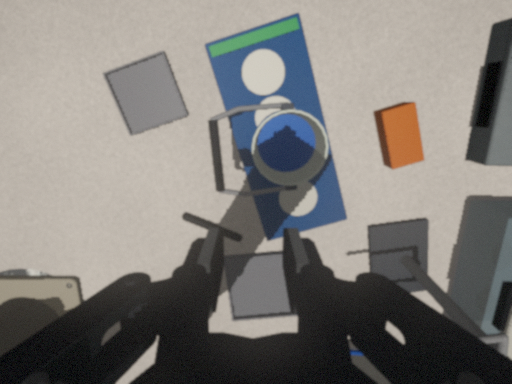

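The wrist view shows the pail rim at pixel (290,147), the bail bar at (216,155) on the robot's side, and two more marks partly under the pail.

Run:
```python
from h import *
W=np.load('w1.npy'); x,y,z=W[...,0],W[...,1],W[...,2]
b=(z>138)&(z<165)&(x<381)&(x>350)&(y>300)&(y<410); q=W[b]; print('bar',b.sum(),cv2.minAreaRect(q[:,:2].astype(np.float32)),np.percentile(q[:,2],[5,50,95]))
vx,vy,x0,y0=cv2.fitLine(q[:,:2].astype(np.float32),cv2.DIST_L2,0,.01,.01).ravel(); print('line',np.arctan2(vy,vx),x0,y0)
b=(z>131)&(z<139)&(np.hypot(x-450,y-354)<56); c=W[b][:,:2]
for _ in range(5):
    A=np.c_[2*c,np.ones(len(c))]; s=np.linalg.lstsq(A,(c**2).sum(1),rcond=None)[0]; r=np.sqrt(s[2]+s[0]**2+s[1]**2); e=np.abs(np.hypot(*(c-s[:2]).T)-r); c=c[e<4]
print('rim',s[:2],r,len(c))
pose()
```

```text
bar 699 ((373.99127197265625, 351.4442138671875), (90.95867156982422, 13.678600311279297), 89.95217895507812) [147.05694623 150.69551833 152.50818613]
line -1.5227662 375.1493 356.16345
rim [458.41923914 357.02942727] 43.84905380689479 522
t 3.67 pos [421.2 337.8 369.8] rpy [-3.142e+00  2.000e-03  1.568e+00] F [ 0.3 -1.3 -0.1] w 29.5 gf 0.0 q [-0.33  0.4  -0.58  1.64  0.23  1.18 -0.97]
```

Run:
```python
from h import *
rows([373,352,150],[np.pi,0,1.62]); rows([373,352,210],[np.pi,0,1.62])
```

```text
xyz [ 14.5 -48.2 219.8] ang [-0.     0.002 -0.052]
xyz [ 14.4 -48.2 159.8] ang [-0.     0.002 -0.052]
```

```bash
python3 -m creep '[{"jaw":-0.3,"xyz":[14.5,-48,40],"angular":[0,0,-0.05]},{"jaw":-0.3,"xyz":[14.5,-48,100],"angular":[0,0,-0.05]},{"jaw":-0.3,"xyz":[14.5,-48,150],"angular":[0,0,-0.05]},{"jaw":-0.3,"xyz":[14.5,-48,195],"angular":[0,0,-0.05]},{"jaw":-0.3,"xyz":[14.5,-48,210],"angular":[0,0,-0.05]},{"jaw":-0.3,"xyz":[14.5,-48,220],"angular":[0,0,-0.05]},{"jaw":-0.3,"xyz":[14.5,-48,220],"angular":[0,0,-0.05]},{"jaw":-1,"xyz":[14.5,-48,220],"angular":[0,0,-0.05]},{"jaw":-1,"xyz":[14.5,-48,220],"angular":[0,0,-0.05]},{"jaw":-1,"xyz":[14.5,-48,220],"angular":[0,0,-0.05]},{"jaw":-1,"xyz":[14.5,-48,220],"angular":[0,0,-0.05]}]'
python3 - <<'E'
from h import *
pose()
E
```

```text
clock: 5.05
eef_pos: [372.4, 355.1, 150.7]
tool_rot: [3.141, -0.001, 1.621]
force: [1.5, 1.2, -0.5]
width: 9.0
gripper_force: 58.4
t 5.05 pos [372.4 355.1 150.7] rpy [ 3.141e+00 -1.000e-03  1.621e+00] F [ 1.5  1.2 -0.5] w 9.0 gf 58.4 q [-0.5   0.62 -0.47  1.98  0.45  0.64 -1.21]
```

```bash
python3 -m creep '[{"jaw":-1,"xyz":[0,-3,-8.5],"angular":[0,0,0]},{"jaw":-1,"xyz":[0,-7.2,-17],"angular":[0,0,0]},{"jaw":-1,"xyz":[0,-12.2,-24.8],"angular":[0,0,0]},{"jaw":-1,"xyz":[0,-18,-32],"angular":[0,0,0]},{"jaw":-1,"xyz":[0,-24.5,-38.6],"angular":[0,0,0]},{"jaw":-1,"xyz":[0,-31.5,-44.5],"angular":[0,0,0]},{"jaw":-1,"xyz":[0,-39.6,-49.8],"angular":[0,0,0]},{"jaw":-1,"xyz":[0,-48.1,-54.2],"angular":[0,0,0]},{"jaw":-1,"xyz":[0,-56.8,-57.6],"angular":[0,0,0]},{"jaw":-1,"xyz":[0,-65.7,-60],"angular":[0,0,0]},{"jaw":-1,"xyz":[0,-75,-61.5],"angular":[0,0,0]},{"jaw":-1,"xyz":[0,-84,-62],"angular":[0,0,0]}]'
python3 - <<'E'
from h import *
pose()
p,d,M=shot('scene','s2.png'); W=cloud(d,M); cv2.imwrite('pics/s2c.png',cv2.resize(p[120:300,240:440,::-1],(667,600),interpolation=2))
m=(abs(W[...,0]-455)<75)&(abs(W[...,1]-355)<75)&(W[...,2]>140)&(W[...,2]<180);q=W[m];print(len(q),np.percentile(q,[3,50,97],axis=0).round(1))
m=(np.hypot(W[...,0]-457,W[...,1]-357)<60)&(W[...,2]>52)&(W[...,2]<139);q=W[m];print(len(q),np.percentile(q,[1,50,99],axis=0).round(1))
E
```

```text
clock: 6.55
eef_pos: [287.3, 350.3, 212.3]
tool_rot: [-3.141, 0.0, 1.621]
force: [-0.9, 0.1, -4.8]
width: 9.1
gripper_force: 58.3
t 6.55 pos [287.3 350.3 212.3] rpy [-3.141  0.     1.621] F [-0.9  0.1 -4.8] w 9.1 gf 58.3 q [-0.55  0.45 -0.55  2.08  0.36  0.7  -1.28]Traceback (most recent call last):
  File "<stdin>", line 4, in <module>
    return _quantile_unchecked(
        a, q, axis, out, overwrite_input, method, keepdims, weights)
    return _ureduce(a,
                    func=_quantile_ureduce_func,
    ...<5 lines>...
                    overwrite_input=overwrite_input,
                    method=method)
    r = func(a, **kwargs)
    result = _quantile(arr,
                       quantiles=q,
    ...<2 lines>...
                       out=out,
                       weights=wgt)
    slices_having_nans = np.isnan(arr[-1, ...])
                                  ~~~^^^^^^^^^
IndexError: index -1 is out of bounds for axis 0 with size 0
```

View pics/s2c.png

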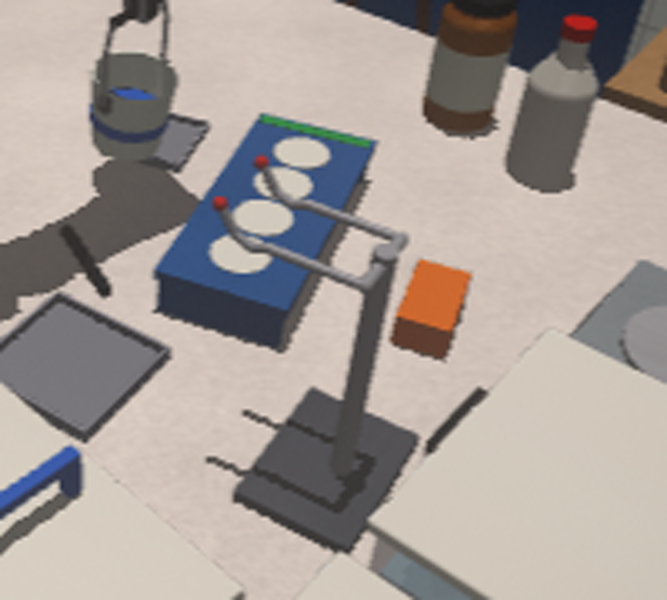

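I mixed up the sign: tool +y is world +x. The pail wasn't tipped. It is hanging upright from the gripper at image (130,105), just off the shelf's edge. I'll set it back on the shelf's middle and do the swing again properly.

```bash
python3 -m creep '[{"jaw":-1,"xyz":[0,0,-15],"angular":[0,0,0]},{"jaw":-1,"xyz":[0,0,-30],"angular":[0,0,0]},{"jaw":-1,"xyz":[0,20,-30],"angular":[0,0,0]},{"jaw":-1,"xyz":[0,50,-30],"angular":[0,0,0]},{"jaw":-1,"xyz":[0,85,-30],"angular":[0,0,0]},{"jaw":-1,"xyz":[0,120,-30],"angular":[0,0,0]},{"jaw":-1,"xyz":[0,150,-30],"angular":[0,0,0]},{"jaw":-1,"xyz":[0,165,-30],"angular":[0,0,0]},{"jaw":-1,"xyz":[0,170,-30],"angular":[0,0,0]},{"jaw":-1,"xyz":[0,170,-30],"angular":[0,0,0]},{"jaw":-1,"xyz":[0,170,-20],"angular":[0,0,0]},{"jaw":-1,"xyz":[0,170,-12],"angular":[0,0,0]}]'
python3 - <<'E'
from h import *
pose()
p,d,M=shot('scene','s3.png'); W=cloud(d,M)
for c in ['scene','top']:
    p,d,M=shot(c); W=cloud(d,M)
    m=(np.hypot(W[...,0]-457,W[...,1]-357)<60)&(W[...,2]>45)&(W[...,2]<160);q=W[m];print(len(q),np.percentile(q,[1,50,99],axis=0).round(1))
p,d,M=shot('wrist','w3.png');
E
```

```text
clock: 8.1
eef_pos: [456.7, 358.9, 223.6]
tool_rot: [-3.141, 0.001, 1.622]
force: [-0.3, 0.2, -5.5]
width: 8.7
gripper_force: 58.9
t 8.1 pos [456.7 358.9 223.6] rpy [-3.141e+00  1.000e-03  1.622e+00] F [-0.3  0.2 -5.5] w 8.7 gf 58.9 q [-0.38  0.61 -0.52  1.73  0.37  0.9  -1.01]
1007 [[404.9 302.7  47. ]
 [464.4 340.5 100.7]
 [511.7 403.1 148.9]]
56 [[399.  345.8  45.5]
 [409.1 375.1  49.9]
 [425.1 394.9  57.5]]
```

Lower slowly until the weight comes off.

```bash
python3 -m creep '[{"jaw":-1,"xyz":[0,0,3],"angular":[0,0,0]},{"jaw":-1,"xyz":[0,0,5],"angular":[0,0,0]},{"jaw":-1,"xyz":[0,0,7],"angular":[0,0,0]},{"jaw":-1,"xyz":[0,0,7],"angular":[0,0,0]}]'
```

```text
clock: 8.8
eef_pos: [457.8, 358.9, 217.2]
tool_rot: [-3.141, 0.0, 1.621]
force: [-0.2, 0.1, -4.8]
width: 8.4
gripper_force: 59.0
```

```bash
python3 -m creep '[{"jaw":-1,"xyz":[0,0,2],"angular":[0,0,0]},{"jaw":-1,"xyz":[0,0,3],"angular":[0,0,0]},{"jaw":-1,"xyz":[0,0,3],"angular":[0,0,0]}]';python3 -m creep '[{"jaw":-1,"xyz":[0,0,1],"angular":[0,0,0]},{"jaw":-1,"xyz":[0,0,2],"angular":[0,0,0]},{"jaw":-1,"xyz":[0,0,2],"angular":[0,0,0]}]'
```

```text
clock: 9.18
eef_pos: [460.1, 359.5, 216.7]
tool_rot: [3.136, -0.002, 1.62]
force: [1.2, -2.2, 8.6]
width: 8.6
gripper_force: 60.5
clock: 9.55
eef_pos: [461.8, 359.9, 216.3]
tool_rot: [3.132, -0.003, 1.619]
force: [2.7, -3.5, 16.0]
width: 8.5
gripper_force: 61.3
```

```bash
python3 -m creep '[{"jaw":-1,"xyz":[0,0,-4],"angular":[0,0,0]},{"jaw":-1,"xyz":[0,-11,-3.3],"angular":[0,0,0]},{"jaw":-1,"xyz":[0,-22,-1.3],"angular":[0,0,0]},{"jaw":-1,"xyz":[0,-32,2],"angular":[0,0,0]},{"jaw":-1,"xyz":[0,-42,6.8],"angular":[0,0,0]},{"jaw":-1,"xyz":[0,-51.5,12.7],"angular":[0,0,0]},{"jaw":-1,"xyz":[0,-60,19.6],"angular":[0,0,0]},{"jaw":-1,"xyz":[0,-67.5,27.5],"angular":[0,0,0]},{"jaw":-1,"xyz":[0,-74,36.5],"angular":[0,0,0]},{"jaw":-1,"xyz":[0,-74,36.5],"angular":[0,0,0]}]'
python3 - <<'E'
from h import *
pose()
p,d,M=shot('scene','s4.png');cv2.imwrite('pics/s4c.png',cv2.resize(p[140:240,270:400,::-1],(650,500),interpolation=2))
E
```

```text
clock: 10.8
eef_pos: [382.9, 355.0, 175.0]
tool_rot: [-3.14, 0.001, 1.622]
force: [-3.7, -0.2, 0.9]
width: 8.9
gripper_force: 59.6
t 10.8 pos [382.9 355.  175. ] rpy [-3.140e+00  1.000e-03  1.622e+00] F [-3.7 -0.2  0.9] w 8.9 gf 59.6 q [-0.47  0.59 -0.49  1.94  0.42  0.71 -1.16]
```

View pics/s4c.png

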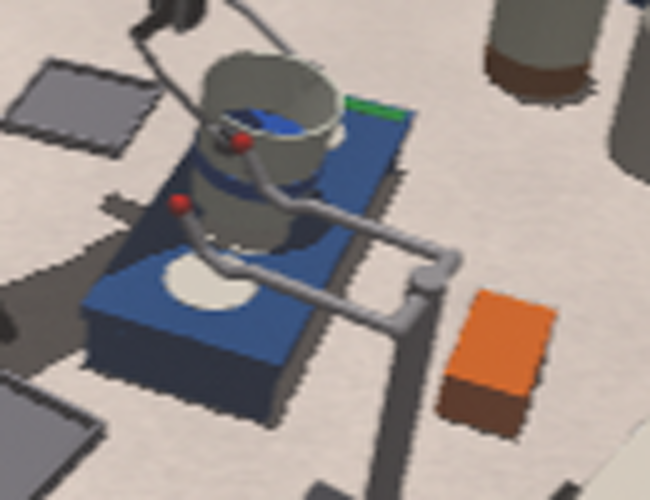

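The pail stands upright on the shelf with its bail leaning about 1 rad towards the robot. Now I'll swing it up with the pail standing.

```bash
python3 -m creep '[{"jaw":-1,"xyz":[0,6.5,-9],"angular":[0,0,0]},{"jaw":-1,"xyz":[0,14,-17],"angular":[0,0,0]},{"jaw":-1,"xyz":[0,22.5,-24],"angular":[0,0,0]},{"jaw":-1,"xyz":[0,32,-29.8],"angular":[0,0,0]},{"jaw":-1,"xyz":[0,42,-34.5],"angular":[0,0,0]},{"jaw":-1,"xyz":[0,52,-37.8],"angular":[0,0,0]},{"jaw":-1,"xyz":[0,63,-39.6],"angular":[0,0,0]},{"jaw":-1,"xyz":[0,74,-40.2],"angular":[0,0,0]},{"jaw":-1,"xyz":[0,75,-40],"angular":[0,0,0]},{"jaw":-1,"xyz":[0,75,-40],"angular":[0,0,0]},{"jaw":-1,"xyz":[0,75,-40],"angular":[0,0,0]}]'
python3 - <<'E'
from h import *
pose()
for c in ['scene','top']:
    p,d,M=shot(c); W=cloud(d,M)
    m=(np.hypot(W[...,0]-457,W[...,1]-357)<62)&(W[...,2]>52)&(W[...,2]<150);q=W[m];print(len(q),np.percentile(q,[1,50,99],axis=0).round(1))
E
```

```text
clock: 12.22
eef_pos: [458.4, 358.7, 215.4]
tool_rot: [-3.141, 0.001, 1.621]
force: [-0.1, 0.5, 0.6]
width: 8.5
gripper_force: 59.4
t 12.22 pos [458.4 358.7 215.4] rpy [-3.141e+00  1.000e-03  1.621e+00] F [-0.1  0.5  0.6] w 8.5 gf 59.4 q [-0.38  0.62 -0.52  1.74  0.38  0.89 -1.02]
544 [[438.9 313.8  52.9]
 [479.7 372.9 109.4]
 [511.2 404.4 148.8]]
31 [[395.6 344.5  52.1]
 [409.9 372.5  54.1]
 [436.6 410.9  58.2]]
```

Run:
```python
from h import *
rows([485,113,285],[np.pi,0,np.pi/2+.152])
```

```text
xyz [-246.9   14.   -69.3] ang [-0.     0.    -0.102]
```

```bash
python3 -m creep '[{"jaw":-1,"xyz":[0,0,-15],"angular":[0,0,0]},{"jaw":-1,"xyz":[0,0,-45],"angular":[0,0,0]},{"jaw":-1,"xyz":[-15,0,-70],"angular":[0,0,-0.02]},{"jaw":-1,"xyz":[-50,3,-70],"angular":[0,0,-0.04]},{"jaw":-1,"xyz":[-95,6,-70],"angular":[0,0,-0.06]},{"jaw":-1,"xyz":[-140,9,-70],"angular":[0,0,-0.08]},{"jaw":-1,"xyz":[-185,12,-70],"angular":[0,0,-0.102]},{"jaw":-1,"xyz":[-220,14,-70],"angular":[0,0,-0.102]},{"jaw":-1,"xyz":[-240,14,-70],"angular":[0,0,-0.102]},{"jaw":-1,"xyz":[-247,14,-70],"angular":[0,0,-0.102]},{"jaw":-1,"xyz":[-247,14,-70],"angular":[0,0,-0.102]},{"jaw":-1,"xyz":[-247,14,-70],"angular":[0,0,-0.102]}]'
cat > c.py <<'E'
from h import *
s=pose(); Rt=R.from_euler('xyz',s['tool_rot']); t=np.array(s['eef_pos'])
for c in ['wrist','scene','top']:
    p,d,M=shot(c,f'k_{c}.png'); W=cloud(d,M); Q=Rt.inv().apply((np.nan_to_num(W,nan=-9999)-t).reshape(-1,3)).reshape(W.shape); np.save(f'k_{c}.npy',W)
    x,y,z=[Q[...,i] for i in range(3)]
    m=(W[...,0]>535)&(W[...,0]<700)&(W[...,2]>215)&(W[...,2]<262)&(W[...,1]>50)&(W[...,1]<220)
    q=W[m]; q=q[~np.isnan(q[:,0])]
    if len(q)<30: print(c,'few');continue
    a=.152; u=np.array([np.cos(a),np.sin(a)]); v=np.array([-u[1],u[0]]); al=q[:,:2]@u; la=q[:,:2]@v
    print(c,len(q),'along',np.percentile(al,[1,99]).round(1))
    mid=np.median(la)
    k=al<np.percentile(al,99)-25
    c0=(la.min()+la.max())/2
    for sd in(-1,1):
        kk=k&(np.sign(la-c0)==sd); 
        if kk.sum()>10:
            f=np.polyfit(al[kk],la[kk],1); print('prong',sd,kk.sum(),'lat med',np.median(la[kk]).round(1),'slope',f[0].round(3),'range',np.percentile(la[kk],[3,97]).round(1),'z',np.median(q[kk,2]).round(1))
    # bail bar near tool
    b=(abs(y)<9)&(abs(z-5)<14)&(abs(x)<50)&(abs(x)>14)
    print('bar',b.sum(), np.percentile(x[b],[2,98]).round(1) if b.sum() else '', 'z',np.median(W[...,2][b]).round(1) if b.sum() else '')
print('tcp lateral',t[:2]@v,'along',t[:2]@u)
E
python3 c.py
```

```text
clock: 13.82
eef_pos: [485.2, 114.5, 286.1]
tool_rot: [3.141, -0.001, 1.725]
force: [0.2, 0.2, -4.8]
width: 8.7
gripper_force: 58.9
t 13.82 pos [485.2 114.5 286.1] rpy [ 3.141e+00 -1.000e-03  1.725e+00] F [ 0.2  0.2 -4.8] w 8.7 gf 58.9 q [ 0.14  0.42 -0.6   1.87  0.29  0.94 -0.44]
wrist 3207 along [579.4 661.3]
prong -1 1204 lat med 11.2 slope -0.02 range [ 6.3 13.5] z 231.6
prong 1 1233 lat med 72.0 slope -0.006 range [67.2 75.1] z 231.5
bar 2503 [-40.9  41.6] z 284.1
scene 483 along [585.  708.2]
prong -1 165 lat med 7.3 slope 0.001 range [ 4.6 11.8] z 230.1
prong 1 149 lat med 69.2 slope 0.001 range [66.6 73.1] z 230.2
bar 55 [-49.  38.] z 281.4
top 157 along [632.1 701.2]
prong -1 28 lat med 8.2 slope 0.063 range [ 4.7 12.3] z 231.5
prong 1 32 lat med 70.4 slope -0.006 range [66.9 74.1] z 229.9
bar 5 [34.7 41.2] z 275.9
tcp lateral 39.711501415940674 along 496.9446014513887
```

View pics/k_wrist.png

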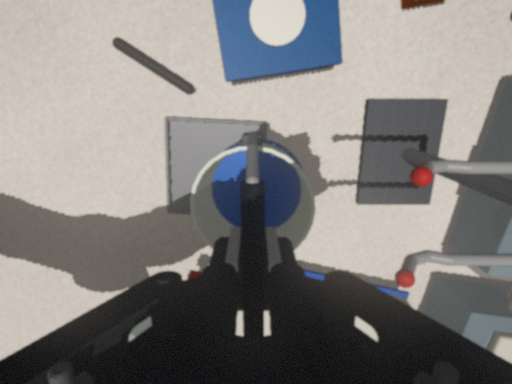

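```bash
python3 -m creep '[{"jaw":-1,"xyz":[0,15,0],"angular":[0,0,0]},{"jaw":-1,"xyz":[0.5,40,0],"angular":[0,0,0]},{"jaw":-1,"xyz":[0.5,65,0],"angular":[0,0,0]},{"jaw":-1,"xyz":[0.5,90,0],"angular":[0,0,0]},{"jaw":-1,"xyz":[0.5,110,0],"angular":[0,0,0]},{"jaw":-1,"xyz":[0.5,119,0],"angular":[0,0,0]},{"jaw":-1,"xyz":[0.5,119,5],"angular":[0,0,0]},{"jaw":-1,"xyz":[0.5,119,20],"angular":[0,0,0]},{"jaw":-1,"xyz":[0.5,119,32],"angular":[0,0,0]},{"jaw":-1,"xyz":[0.5,119,40],"angular":[0,0,0]},{"jaw":-1,"xyz":[0.5,119,40],"angular":[0,0,0]}]'
python3 - <<'E'
from h import *
pose()
p,d,M=shot('scene','s5.png');shot('wrist','w5.png');cv2.imwrite('pics/s5c.png',cv2.resize(p[130:310,270:430,::-1],(533,600),interpolation=2))
E
```

```text
clock: 15.35
eef_pos: [602.4, 131.3, 245.0]
tool_rot: [-3.14, 0.0, 1.723]
force: [-1.0, -0.2, -5.2]
width: 8.5
gripper_force: 58.9
t 15.35 pos [602.4 131.3 245. ] rpy [-3.14   0.     1.723] F [-1.  -0.2 -5.2] w 8.5 gf 58.9 q [ 0.07  0.63 -0.54  1.61  0.37  1.   -0.44]
```

View pics/s5c.png

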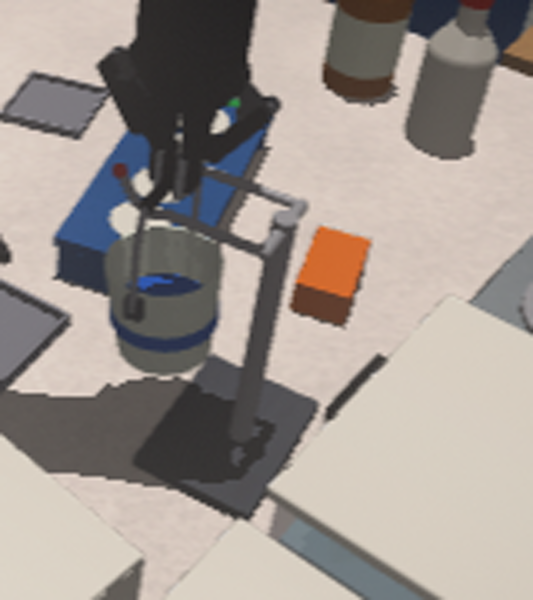

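Both prongs pass through the bail, with the near wire at (140,260) outside the near prong. Lower until supported.

```bash
python3 -m creep '[{"jaw":-1,"xyz":[0,0,3],"angular":[0,0,0]},{"jaw":-1,"xyz":[0,0,6],"angular":[0,0,0]},{"jaw":-1,"xyz":[0,0,7],"angular":[0,0,0]},{"jaw":-1,"xyz":[0,0,7],"angular":[0,0,0]}]'
```

```text
clock: 15.95
eef_pos: [603.0, 131.6, 239.7]
tool_rot: [3.141, 0.0, 1.723]
force: [-2.3, -1.3, 2.8]
width: 8.5
gripper_force: 59.9
```

```bash
python3 -m creep '[{"jaw":-0.3,"xyz":[0,0,-0.5],"angular":[0,0,0]},{"jaw":-0.3,"xyz":[0,0,-0.5],"angular":[0,0,0]},{"jaw":-0.3,"xyz":[0,0,-0.5],"angular":[0,0,0]},{"jaw":-0.3,"xyz":[0,0,-15],"angular":[0,0,0]},{"jaw":-0.3,"xyz":[0,0,-50],"angular":[0,0,0]},{"jaw":-0.3,"xyz":[0,0,-90],"angular":[0,0,0]},{"jaw":-0.3,"xyz":[0,0,-90],"angular":[0,0,0]}]'
python3 - <<'E'
from h import *
pose()
p,d,M=shot('scene','s6.png');W=cloud(d,M)
m=(abs(W[...,0]-603)<60)&(abs(W[...,1]-131)<60)&(W[...,2]>60)&(W[...,2]<165);q=W[m];print(np.percentile(q,[1,50,99],axis=0).round(1))
rows([430,-55,260],[np.pi,0,3.06])
E
```

```text
clock: 16.82
eef_pos: [604.7, 132.7, 333.4]
tool_rot: [3.133, -0.001, 1.723]
force: [0.0, 0.9, -0.4]
width: 29.8
gripper_force: 0.0
t 16.82 pos [604.7 132.7 333.4] rpy [ 3.133e+00 -1.000e-03  1.723e+00] F [ 0.   0.9 -0.4] w 29.8 gf 0.0 q [ 0.08  0.55 -0.57  1.49  0.32  1.18 -0.39]
[[561.7  76.7  75. ]
 [612.1 120.  126.6]
 [647.9 170.8 160.5]]
xyz [-158.6 -200.3   70.3] ang [ 0.004  0.002 -1.337]
```

```bash
python3 -m creep '[{"jaw":-0.3,"xyz":[-20,-55,0],"angular":[0,0,-0.17]},{"jaw":-0.3,"xyz":[-45,-100,0],"angular":[0,0,-0.34]},{"jaw":-0.3,"xyz":[-80,-140,0],"angular":[0,0,-0.51]},{"jaw":-0.3,"xyz":[-110,-170,10],"angular":[0,0,-0.68]},{"jaw":-0.3,"xyz":[-140,-190,20],"angular":[0,0,-0.85]},{"jaw":-0.3,"xyz":[-158,-200,40],"angular":[0,0,-1.02]},{"jaw":-0.3,"xyz":[-158,-200,60],"angular":[0,0,-1.19]},{"jaw":-0.3,"xyz":[-158,-200,70],"angular":[0,0,-1.337]},{"jaw":-0.3,"xyz":[-158,-200,70],"angular":[0,0,-1.337]},{"jaw":-0.3,"xyz":[-158,-200,70],"angular":[0,0,-1.337]}]'
cat > pin.py <<'E'
from h import *
import sys
s=pose()
p,d,M=shot('wrist','w7.png'); W=cloud(d,M)
h=cv2.cvtColor(p,cv2.COLOR_RGB2HSV); H,S,V=[h[...,i].astype(int) for i in range(3)]
m=((H<8)|(H>172))&(S>130)&(V>50)
n,l,st,ce=cv2.connectedComponentsWithStats(m.astype(np.uint8))
for i in range(1,n):
    if st[i,4]>60:
        q=W[l==i];q=q[~np.isnan(q[:,0])]; t=q[q[:,2]>np.percentile(q[:,2],97)-4]
        print('red',st[i,4],ce[i].round(),np.percentile(q,[2,50,98],axis=0).round(1).tolist(),'top rect',cv2.minAreaRect(t[:,:2].astype(np.float32)))
a=(H>100)&(H<125)&(S>120)
E
python3 pin.py
```

```text
clock: 18.12
eef_pos: [429.1, -54.9, 259.0]
tool_rot: [3.141, -0.0, 3.057]
force: [-0.2, 0.4, 0.5]
width: 30.0
gripper_force: 0.0
t 18.12 pos [429.1 -54.9 259. ] rpy [ 3.141 -0.     3.057] F [-0.2  0.4  0.5] w 30.0 gf 0.0 q [ 0.73  0.43 -0.92  2.06  0.45  0.86  1.04]
```

View pics/w7.png

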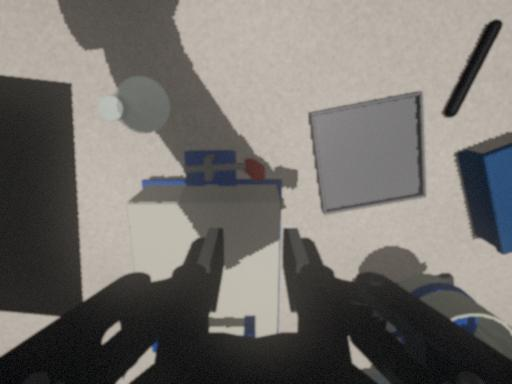

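The wrist view shows the red tab at (255,170), the staple at (210,167) on the blue tab, and the tray at (370,150).

```bash
sed -i 's/S>130)&(V>50)/S>90)\&(V>30)/;s/>60:/>40:/' pin.py
cat >> pin.py <<'E'
c=np.zeros(m.shape,bool); c[145:190,180:280]=1
b=a&c&(W[...,2]<60); q=W[b]; print('bluetab',b.sum(),cv2.minAreaRect(q[:,:2].astype(np.float32)),np.nanmedian(q[:,2]))
b=c&(~a)&(~m)&(W[...,2]>43)&(W[...,2]<66)&(W[...,1]<-65)&(W[...,0]<440); q=W[b]; print('steel',b.sum(),np.percentile(q,[2,50,98],axis=0).round(1).tolist())
E
python3 pin.py
```

```text
t 18.18 pos [429.3 -54.9 259.2] rpy [-3.141e+00  1.000e-03  3.058e+00] F [-0.2 -1.2  1.3] w 29.6 gf 0.0 q [ 0.73  0.43 -0.92  2.06  0.45  0.86  1.04]
red 294 [254. 169.] [[422.9, -63.4, 42.5], [428.6, -53.9, 73.2], [437.5, -45.2, 76.8]] top rect ((430.86865234375, -50.259185791015625), (10.361397743225098, 14.706493377685547), 85.18971252441406)
bluetab 116 ((430.65618896484375, -108.26250457763672), (68.81236267089844, 36.01858139038086), 86.81283569335938) 36.76165898840205
steel 548 [[415.2, -129.1, 43.3], [426.6, -103.4, 55.6], [437.9, -71.2, 59.4]]
```

Run:
```python
from h import *
pose();rows([430.5,-51,68],[np.pi,0,3.058])
```

```text
t 18.23 pos [429.3 -54.9 259.2] rpy [-3.141e+00  1.000e-03  3.058e+00] F [ 1.2  0.1 -0.6] w 29.5 gf 0.0 q [ 0.73  0.43 -0.92  2.06  0.45  0.86  1.04]
xyz [ -0.7   4.  191.2] ang [-0.     0.001  0.   ]
```

```bash
python3 -m creep '[{"jaw":-0.3,"xyz":[-1,4,40],"angular":[0,0,0]},{"jaw":-0.3,"xyz":[-1,4,90],"angular":[0,0,0]},{"jaw":-0.3,"xyz":[-1,4,130],"angular":[0,0,0]},{"jaw":-0.3,"xyz":[-1,4,160],"angular":[0,0,0]},{"jaw":-0.3,"xyz":[-1,4,180],"angular":[0,0,0]},{"jaw":-0.3,"xyz":[-1,4,191],"angular":[0,0,0]},{"jaw":-0.3,"xyz":[-1,4,191],"angular":[0,0,0]},{"jaw":-1,"xyz":[-1,4,191],"angular":[0,0,0]},{"jaw":-1,"xyz":[-1,4,191],"angular":[0,0,0]},{"jaw":-1,"xyz":[-1,4,191],"angular":[0,0,0]},{"jaw":-1,"xyz":[-1,4,191],"angular":[0,0,0]}]'
python3 - <<'E'
from h import *
pose()
E
```

```text
clock: 19.6
eef_pos: [432.6, -49.4, 70.9]
tool_rot: [3.14, 0.007, 3.061]
force: [-3.1, 3.9, 28.5]
width: 11.1
gripper_force: 58.2
t 19.6 pos [432.6 -49.4  70.9] rpy [3.14  0.007 3.061] F [-3.1  3.9 28.5] w 11.1 gf 58.2 q [ 0.4   0.72 -0.51  2.24  0.95  0.41  0.58]
```

```bash
python3 -m creep '[{"jaw":-1,"xyz":[0,0,-2],"angular":[0,0,0]},{"jaw":-1,"xyz":[0,0,-4],"angular":[0,0,0]},{"jaw":-1,"xyz":[0,0,-4],"angular":[0,0,0]}]'
python3 - <<'E'
from h import *
pose()
shot('wrist','w8.png'); p,d,M=shot('scene','s8.png')
cv2.imwrite('pics/s8c.png',np.hstack([cv2.resize(p[200:320,180:300,::-1],(400,400),interpolation=2),cv2.resize(cv2.imread('pics/w8.png'),(400,400))]))
E
```

```text
clock: 19.98
eef_pos: [430.6, -51.5, 72.3]
tool_rot: [-3.141, 0.001, 3.059]
force: [0.1, 0.7, 0.3]
width: 11.1
gripper_force: 58.3
t 19.98 pos [430.6 -51.5  72.3] rpy [-3.141e+00  1.000e-03  3.059e+00] F [0.1 0.7 0.3] w 11.1 gf 58.3 q [ 0.41  0.72 -0.52  2.24  0.94  0.42  0.6 ]
```

View pics/s8c.png

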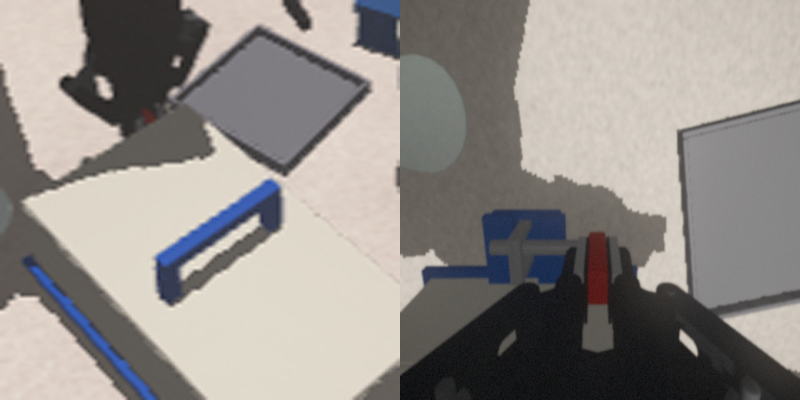

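The red tab is held at (598,265) and the shaft still runs through the staple. Pull straight out.

```bash
python3 -m creep '[{"jaw":-1,"xyz":[0,6,0],"angular":[0,0,0]},{"jaw":-1,"xyz":[0,14,0],"angular":[0,0,0]},{"jaw":-1,"xyz":[0,24,0],"angular":[0,0,0]},{"jaw":-1,"xyz":[0,36,0],"angular":[0,0,0]},{"jaw":-1,"xyz":[0,48,0],"angular":[0,0,0]},{"jaw":-1,"xyz":[0,60,0],"angular":[0,0,0]},{"jaw":-1,"xyz":[0,75,0],"angular":[0,0,0]},{"jaw":-1,"xyz":[0,85,-10],"angular":[0,0,0]},{"jaw":-1,"xyz":[0,100,-20],"angular":[0,0,0]},{"jaw":-1,"xyz":[0,100,-20],"angular":[0,0,0]}]'
python3 - <<'E'
from h import *
pose(); rows([441,112,75],[np.pi,0,3.058])
p,d,M=shot('wrist','w9.png')
E
```

```text
clock: 21.32
eef_pos: [439.5, 50.3, 92.9]
tool_rot: [3.14, 0.003, 3.062]
force: [0.5, -0.1, -0.6]
width: 10.4
gripper_force: 58.4
t 21.32 pos [439.5  50.3  92.9] rpy [3.140e+00 3.000e-03 3.062e+00] F [ 0.5 -0.1 -0.6] w 10.4 gf 58.4 q [ 0.21  0.69 -0.57  2.2   0.84  0.48  0.46]
xyz [ 3.5 61.6 18. ] ang [0.002 0.003 0.004]
```

View pics/w9.png

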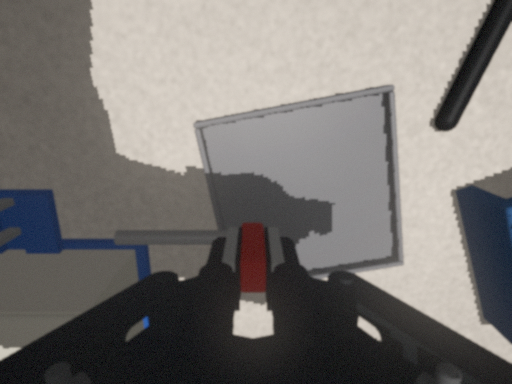

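The pin is free and held, with its shaft at (115–240,237). Place it in the large tray.

```bash
python3 -m creep '[{"jaw":-1,"xyz":[1,25,0],"angular":[0,0,0]},{"jaw":-1,"xyz":[3,55,0],"angular":[0,0,0]},{"jaw":-1,"xyz":[3,65,5],"angular":[0,0,0]},{"jaw":-1,"xyz":[3,65,25],"angular":[0,0,0]},{"jaw":-1,"xyz":[3,65,42],"angular":[0,0,0]},{"jaw":-1,"xyz":[3,65,50],"angular":[0,0,0]},{"jaw":-1,"xyz":[3,65,52],"angular":[0,0,0]},{"jaw":-1,"xyz":[3,65,52],"angular":[0,0,0]}]'
```

```text
clock: 22.38
eef_pos: [440.9, 113.1, 40.1]
tool_rot: [-3.141, 0.0, 3.059]
force: [-1.0, -0.3, -0.1]
width: 10.9
gripper_force: 58.5
```

```bash
python3 -m creep '[{"jaw":-0.3,"xyz":[0,0,0],"angular":[0,0,0]},{"jaw":-0.3,"xyz":[0,0,0],"angular":[0,0,0]},{"jaw":-0.3,"xyz":[0,0,0],"angular":[0,0,0]},{"jaw":-0.3,"xyz":[0,0,-30],"angular":[0,0,0]},{"jaw":-0.3,"xyz":[0,0,-80],"angular":[0,0,0]},{"jaw":-0.3,"xyz":[0,0,-140],"angular":[0,0,0]},{"jaw":-0.1,"xyz":[0,0,-200],"angular":[0,0,0]},{"jaw":-0.1,"xyz":[0,0,-220],"angular":[0,0,0]}]'
python3 - <<'E'
from h import *
pose(); rows([588,-117,280],[np.pi,0,1.487])
p,d,M=shot('wrist','w10.png')
for r in silhouettes('wrist','pin')[:2]: print(r['score'],r['xy'])
E
```

```text
clock: 23.38
eef_pos: [442.1, 114.4, 263.1]
tool_rot: [3.14, 0.005, 3.059]
force: [0.9, 0.2, -0.3]
width: 38.3
gripper_force: 0.0
t 23.38 pos [442.1 114.4 263.1] rpy [3.14  0.005 3.059] F [ 0.9  0.2 -0.3] w 38.3 gf 0.0 q [ 0.32  0.45 -0.89  2.01  0.45  0.89  0.68]
xyz [-164.5 -218.6  -16.3] ang [0.005 0.003 1.572]
0.92 [234.8, 158.1]
0.23 [426.2, 171.0]
```

View pics/w10.png

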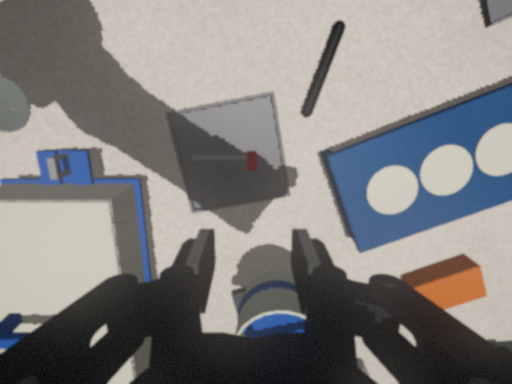

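The pin lies in the large tray (pixels 195–255,158). On to the lid handle.

```bash
python3 -m creep '[{"jaw":-0.1,"xyz":[0,-40,-16],"angular":[0,0,0.17]},{"jaw":-0.1,"xyz":[-20,-90,-16],"angular":[0,0,0.34]},{"jaw":-0.1,"xyz":[-50,-130,-16],"angular":[0,0,0.51]},{"jaw":-0.1,"xyz":[-90,-165,-16],"angular":[0,0,0.68]},{"jaw":-0.1,"xyz":[-125,-195,-16],"angular":[0,0,0.86]},{"jaw":-0.1,"xyz":[-150,-210,-16],"angular":[0,0,1.04]},{"jaw":-0.1,"xyz":[-164,-218,-16],"angular":[0,0,1.22]},{"jaw":-0.1,"xyz":[-164,-218,-16],"angular":[0,0,1.4]},{"jaw":-0.1,"xyz":[-164,-218,-16],"angular":[0,0,1.572]},{"jaw":-0.1,"xyz":[-164,-218,-16],"angular":[0,0,1.572]},{"jaw":-0.1,"xyz":[-164,-218,-16],"angular":[0,0,1.572]}]'
python3 - <<'E'
from h import *
pose()
p,d,M=shot('wrist','w11.png'); W=cloud(d,M); b=(W[...,2]>120)&(W[...,2]<150)&(abs(W[...,0]-588)<70)&(abs(W[...,1]+117)<80); q=W[b]
print(b.sum(),cv2.minAreaRect(q[:,:2].astype(np.float32)),np.percentile(q[:,2],[5,50,95]))
b=(W[...,2]>126)&b;q=W[b];print(cv2.minAreaRect(q[:,:2].astype(np.float32)),cv2.fitLine(q[:,:2].astype(np.float32),2,0,.01,.01).ravel())
rows([588,-117,130],[np.pi,0,1.487])
E
```

```text
clock: 24.85
eef_pos: [586.1, -116.9, 274.9]
tool_rot: [-3.14, 0.0, 1.491]
force: [0.3, -0.6, 0.5]
width: 38.5
gripper_force: 0.0
t 24.85 pos [ 586.1 -116.9  274.9] rpy [-3.14   0.     1.491] F [ 0.3 -0.6  0.5] w 38.5 gf 0.0 q [ 0.41  0.55 -0.41  1.63  0.25  1.01 -0.16]
1520 ((586.5518798828125, -116.99673461914062), (101.01947021484375, 11.545829772949219), 85.27350616455078) [136.55231602 137.87689467 139.0012079 ]
((586.5504150390625, -117.01443481445312), (100.98396301269531, 11.545829772949219), 85.27350616455078) [ 8.44287276e-02  9.96429503e-01  5.86604126e+02 -1.13859764e+02]
xyz [1.000e-01 1.900e+00 1.451e+02] ang [-0.001  0.     0.003]
```

```bash
python3 -m creep '[{"jaw":-0.1,"xyz":[0,0.5,50],"angular":[0,0,0]},{"jaw":-0.1,"xyz":[0,0.5,100],"angular":[0,0,0]},{"jaw":-0.1,"xyz":[0,0.5,130],"angular":[0,0,0]},{"jaw":-0.1,"xyz":[0,0.5,145],"angular":[0,0,0]},{"jaw":-0.1,"xyz":[0,0.5,145],"angular":[0,0,0]},{"jaw":-1,"xyz":[0,0.5,145],"angular":[0,0,0]},{"jaw":-1,"xyz":[0,0.5,145],"angular":[0,0,0]},{"jaw":-1,"xyz":[0,0.5,145],"angular":[0,0,0]},{"jaw":-1,"xyz":[0,0.5,145],"angular":[0,0,0]},{"jaw":-1,"xyz":[0,0.5,145],"angular":[0,0,0]}]'
python3 - <<'E'
from h import *
pose()
E
```

```text
clock: 26.15
eef_pos: [588.2, -117.2, 132.4]
tool_rot: [3.139, 0.0, 1.488]
force: [-0.5, -0.0, 6.5]
width: 10.8
gripper_force: 59.5
t 26.15 pos [ 588.2 -117.2  132.4] rpy [3.139 0.    1.488] F [-0.5 -0.   6.5] w 10.8 gf 59.5 q [ 0.36  0.72 -0.34  1.76  0.35  0.71 -0.25]
```

```bash
python3 -m creep '[{"jaw":-1,"xyz":[0,0,-5],"angular":[0,0,0]},{"jaw":-1,"xyz":[0,0,-12],"angular":[0,0,0]},{"jaw":-1,"xyz":[0,0,-22],"angular":[0,0,0]},{"jaw":-1,"xyz":[0,0,-34],"angular":[0,0,0]},{"jaw":-1,"xyz":[0,0,-48],"angular":[0,0,0]},{"jaw":-1,"xyz":[0,0,-65],"angular":[0,0,0]},{"jaw":-1,"xyz":[0,0,-85],"angular":[0,0,0]},{"jaw":-1,"xyz":[0,0,-105],"angular":[0,0,0]},{"jaw":-1,"xyz":[0,0,-120],"angular":[0,0,0]},{"jaw":-1,"xyz":[0,0,-120],"angular":[0,0,0]}]'
python3 - <<'E'
from h import *
pose(); rows([465,-385.5,250],[np.pi,0,np.pi/2-.192])
E
```

```text
clock: 27.4
eef_pos: [587.8, -117.1, 252.4]
tool_rot: [3.139, 0.0, 1.488]
force: [0.5, 0.9, -3.1]
width: 10.6
gripper_force: 58.6
t 27.4 pos [ 587.8 -117.1  252.4] rpy [3.139 0.    1.488] F [ 0.5  0.9 -3.1] w 10.6 gf 58.6 q [ 0.4   0.58 -0.41  1.66  0.27  0.96 -0.18]
xyz [-277.6 -100.1    2.2] ang [0.003 0.    0.109]
```

```bash
python3 -m creep '[{"jaw":-1,"xyz":[-20,-7,0],"angular":[0,0,0.02]},{"jaw":-1,"xyz":[-55,-20,0],"angular":[0,0,0.04]},{"jaw":-1,"xyz":[-100,-36,0],"angular":[0,0,0.06]},{"jaw":-1,"xyz":[-150,-54,0],"angular":[0,0,0.08]},{"jaw":-1,"xyz":[-200,-72,0],"angular":[0,0,0.109]},{"jaw":-1,"xyz":[-240,-86,0],"angular":[0,0,0.109]},{"jaw":-1,"xyz":[-265,-96,0],"angular":[0,0,0.109]},{"jaw":-1,"xyz":[-278,-100,0],"angular":[0,0,0.109]},{"jaw":-1,"xyz":[-278,-100,10],"angular":[0,0,0.109]},{"jaw":-1,"xyz":[-278,-100,40],"angular":[0,0,0.109]},{"jaw":-1,"xyz":[-278,-100,70],"angular":[0,0,0.109]},{"jaw":-1,"xyz":[-278,-100,70],"angular":[0,0,0.109]}]'
python3 - <<'E'
from h import *
pose(); rows([465,-385.5,108],[np.pi,0,np.pi/2-.192])
E
```

```text
clock: 28.9
eef_pos: [463.3, -382.9, 178.1]
tool_rot: [-3.136, -0.004, 1.381]
force: [0.6, -0.2, -3.0]
width: 11.0
gripper_force: 58.8
t 28.9 pos [ 463.3 -382.9  178.1] rpy [-3.136 -0.004  1.381] F [ 0.6 -0.2 -3. ] w 11.0 gf 58.8 q [ 0.86  0.67 -0.34  1.72  0.29  0.82  0.19]
xyz [-2.5  2.5 70.1] ang [-0.006 -0.004  0.003]
```

```bash
python3 -m creep '[{"jaw":-1,"xyz":[-1,1,20],"angular":[0,0,0]},{"jaw":-1,"xyz":[-1,1,45],"angular":[0,0,0]},{"jaw":-1,"xyz":[-1,1,60],"angular":[0,0,0]},{"jaw":-1,"xyz":[-1,1,68],"angular":[0,0,0]},{"jaw":-1,"xyz":[-1,1,73],"angular":[0,0,0]},{"jaw":-1,"xyz":[-1,1,73],"angular":[0,0,0]}]'
```

```text
clock: 29.65
eef_pos: [465.3, -387.1, 108.1]
tool_rot: [3.141, 0.0, 1.379]
force: [0.2, 0.5, -2.3]
width: 10.6
gripper_force: 58.8
```

```bash
python3 -m creep '[{"jaw":-1,"xyz":[0,0,2],"angular":[0,0,0]},{"jaw":-1,"xyz":[0,0,4],"angular":[0,0,0]},{"jaw":-1,"xyz":[0,0,4.5],"angular":[0,0,0]},{"jaw":-0.1,"xyz":[0,0,4],"angular":[0,0,0]},{"jaw":-0.1,"xyz":[0,0,4],"angular":[0,0,0]},{"jaw":-0.1,"xyz":[0,0,4],"angular":[0,0,0]},{"jaw":-0.1,"xyz":[0,0,-20],"angular":[0,0,0]},{"jaw":-0.1,"xyz":[0,0,-80],"angular":[0,0,0]},{"jaw":0.5,"xyz":[0,0,-140],"angular":[0,0,0]},{"jaw":0.5,"xyz":[0,0,-180],"angular":[0,0,0]},{"jaw":0.5,"xyz":[0,0,-180],"angular":[0,0,0]}]'
cat > jars.py <<'E'
from h import *
import sys
def jars(cams=('scene','top'),prt=True):
    out=[]
    for c in cams:
        p,d,M=shot(c,f'j_{c}.png'); W=cloud(d,M)
        h=cv2.cvtColor(p,cv2.COLOR_RGB2HSV); H,S,V=[h[...,i].astype(int) for i in range(3)]
        for n,(lo,hi) in dict(green=(40,85),orange=(5,15),yellow=(20,36),blue=(90,128)).items():
            for zl,zh,tag in [(60,76,'crate'),(104,124,'shelf')]:
                m=(H>=lo)&(H<=hi)&(S>90)&(V>40)&(W[...,2]>zl)&(W[...,2]<zh)&(W[...,1]>-220)&(W[...,1]<560)&(W[...,0]<760)&(W[...,0]>300)
                k,l,st,ce=cv2.connectedComponentsWithStats(m.astype(np.uint8))
                for i in range(1,k):
                    if st[i,4]>25:
                        q=W[l==i]; q=q[q[:,2]>np.percentile(q[:,2],90)-5]; cc,r=cv2.minEnclosingCircle(q[:,:2].astype(np.float32)); 
                        rc=cv2.minAreaRect(q[:,:2].astype(np.float32))
                        print(c,n,tag,len(q),'px',ce[i].round(),'rect',np.round(rc[0],1),np.round(rc[1],1),'mean',q.mean(0).round(1))
    return
if __name__=='__main__':
    pose(); jars()
    p,d,M=shot('scene'); W=cloud(d,M)
    m=(W[...,2]>60)&(W[...,2]<76)&(abs(W[...,0]-465)<150)&(abs(W[...,1]+386)<110); q=W[m]; print('lid top',len(q),cv2.minAreaRect(q[:,:2].astype(np.float32)),np.percentile(q[:,2],[5,50,95]))
    cv2.imwrite('pics/v3.png',cv2.resize(p[:,:,::-1],(800,600),interpolation=2))
E
python3 jars.py
```

```text
clock: 31.02
eef_pos: [466.9, -388.0, 291.7]
tool_rot: [3.135, 0.003, 1.379]
force: [0.4, -0.4, -0.2]
width: 63.9
gripper_force: 0.0
t 31.02 pos [ 466.9 -388.   291.7] rpy [3.135e+00 3.000e-03 1.379e+00] F [ 0.4 -0.4 -0.2] w 63.9 gf 0.0 q [ 0.89  0.54 -0.39  1.59  0.23  1.04  0.25]
scene green crate 251 px [228. 260.] rect [500.9 -96.3] [48.7 50.5] mean [500.9 -96.5  67.2]
scene blue crate 371 px [277. 304.] rect [ 672.1 -104. ] [49.3 50.6] mean [ 672.9 -104.9   67.3]
scene blue shelf 104 px [317. 216.] rect [593.2 147.8] [42.1 32.1] mean [591.  147.1 112.9]
scene blue shelf 43 px [317. 232.] rect [624.8 102.4] [66.2 17. ] mean [630.8 104.2 113. ]
top green crate 68 px [285. 190.] rect [494.  -96.5] [43.1 43.4] mean [492.5 -95.4  70.3]
top blue crate 57 px [286. 143.] rect [ 664.4 -102.7] [47.2 44.3] mean [ 667.1 -102.9   71.4]
top blue shelf 120 px [222. 161.] rect [592.5 124. ] [56.4 70.8] mean [595.3 127.6 116.6]
lid top 7669 ((466.2589111328125, -386.39495849609375), (152.16354370117188, 274.7046203613281), 79.02144622802734) [67.15912709 69.17474673 71.11855519]
```

View pics/v3.png

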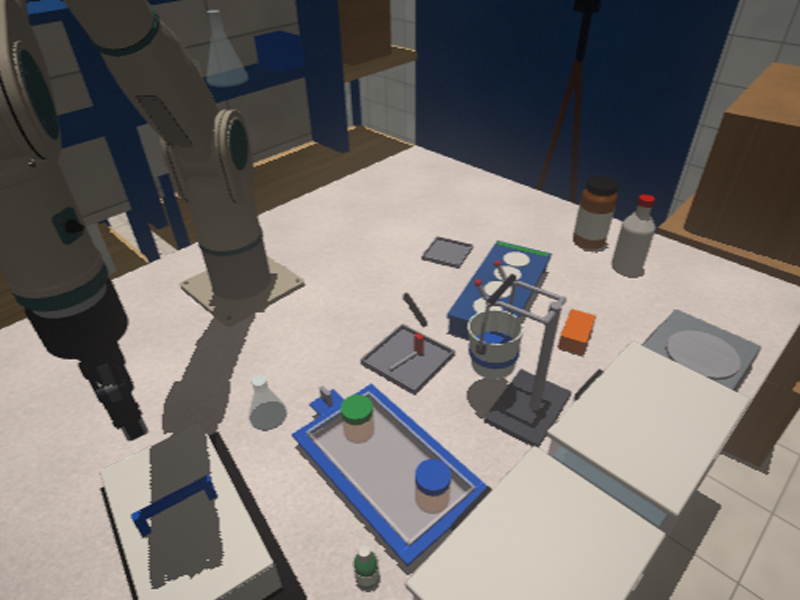

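Two jars are present: green (image 357,415) and blue (433,483). The lid is flat and centred on the mat, the pin is in the tray, and the pail hangs on both prongs. Green jar first.

Run:
```python
from h import *
rows([499,-97,230],[np.pi,0,1.487])
```

```text
xyz [291.  -21.2  57. ] ang [-0.002 -0.001 -0.108]
```

```bash
python3 -m creep '[{"jaw":0.8,"xyz":[40,-3,0],"angular":[0,0,-0.03]},{"jaw":0.8,"xyz":[90,-7,0],"angular":[0,0,-0.06]},{"jaw":0.8,"xyz":[150,-11,15],"angular":[0,0,-0.108]},{"jaw":0.8,"xyz":[205,-15,30],"angular":[0,0,-0.108]},{"jaw":0.8,"xyz":[250,-18,45],"angular":[0,0,-0.108]},{"jaw":0.8,"xyz":[280,-20,57],"angular":[0,0,-0.108]},{"jaw":0.8,"xyz":[291,-21,57],"angular":[0,0,-0.108]},{"jaw":0.8,"xyz":[291,-21,57],"angular":[0,0,-0.108]},{"jaw":0.8,"xyz":[291,-21,57],"angular":[0,0,-0.108]}]'
python3 - <<'E'
from h import *
from jars import jars
pose(); jars(('wrist','scene'))
E
```

```text
clock: 32.3
eef_pos: [500.0, -99.1, 230.9]
tool_rot: [3.141, 0.001, 1.484]
force: [-0.1, -0.7, 0.8]
width: 76.7
gripper_force: 0.0
t 32.3 pos [500.  -99.1 230.9] rpy [3.141e+00 1.000e-03 1.484e+00] F [-0.1 -0.7  0.8] w 76.7 gf 0.0 q [ 0.44  0.48 -0.43  1.92  0.27  0.8  -0.23]
wrist green crate 237 px [245. 151.] rect [492.5 -76. ] [31.5  9.3] mean [492.6 -76.2  68. ]
wrist blue crate 2331 px [432. 163.] rect [ 669.7 -104.6] [50.1 52.2] mean [ 668.8 -104.1   68. ]
scene blue crate 377 px [277. 304.] rect [ 672.4 -104.4] [49.2 50.4] mean [ 672.9 -105.2   67.3]
scene blue shelf 102 px [317. 216.] rect [592.3 148.7] [41.9 30. ] mean [590.9 146.8 113. ]
scene blue shelf 41 px [317. 232.] rect [625.3 102. ] [66.3 18.3] mean [630.3 103.7 112.9]
```

```bash
python3 -m creep '[{"jaw":0.8,"xyz":[2,-2,50],"angular":[0,0,0]},{"jaw":0.8,"xyz":[2,-2,100],"angular":[0,0,0]},{"jaw":0.8,"xyz":[2,-2,140],"angular":[0,0,0]},{"jaw":0.8,"xyz":[2,-2,162],"angular":[0,0,0]},{"jaw":0.8,"xyz":[2,-2,173],"angular":[0,0,0]},{"jaw":0.8,"xyz":[2,-2,173],"angular":[0,0,0]},{"jaw":-1,"xyz":[2,-2,173],"angular":[0,0,0]},{"jaw":-1,"xyz":[2,-2,173],"angular":[0,0,0]},{"jaw":-1,"xyz":[2,-2,173],"angular":[0,0,0]},{"jaw":-1,"xyz":[2,-2,173],"angular":[0,0,0]}]'
python3 - <<'E'
from h import *
pose()
E
```

```text
clock: 33.65
eef_pos: [499.1, -95.4, 59.2]
tool_rot: [3.139, 0.0, 1.487]
force: [-0.7, 0.0, 6.1]
width: 50.3
gripper_force: 61.6
t 33.65 pos [499.1 -95.4  59.2] rpy [3.139 0.    1.487] F [-0.7  0.   6.1] w 50.3 gf 61.6 q [ 0.3   0.75 -0.25  2.05  0.46  0.39 -0.4 ]
```

```bash
python3 -m creep '[{"jaw":-1,"xyz":[0,0,-20],"angular":[0,0,0]},{"jaw":-1,"xyz":[0,0,-70],"angular":[0,0,0]},{"jaw":-1,"xyz":[0,-10,-120],"angular":[0,0,0]},{"jaw":-1,"xyz":[20,-30,-155],"angular":[0,0,0]},{"jaw":-1,"xyz":[60,-55,-160],"angular":[0,0,-0.05]},{"jaw":-1,"xyz":[110,-70,-160],"angular":[0,0,-0.1]},{"jaw":-1,"xyz":[165,-75,-160],"angular":[0,0,-0.16]},{"jaw":-1,"xyz":[220,-80,-160],"angular":[0,0,-0.22]},{"jaw":-1,"xyz":[275,-85,-160],"angular":[0,0,-0.28]},{"jaw":-1,"xyz":[330,-90,-160],"angular":[0,0,-0.34]},{"jaw":-1,"xyz":[370,-90,-160],"angular":[0,0,-0.384]},{"jaw":-1,"xyz":[370,-90,-160],"angular":[0,0,-0.384]}]'
cat > marks.py <<'E'
from h import *
pose(); p,d,M=shot('wrist','wm.png'); W=cloud(d,M); h=cv2.cvtColor(p,cv2.COLOR_RGB2HSV)
for r in silhouettes('wrist','shelf')[:1]: print('shelf',r['score'],r['xy'])
m=(h[...,1]<60)&(h[...,2]>80)&(W[...,2]>42)&(W[...,2]<58)&(abs(W[...,1]-358)<160)&(abs(W[...,0]-457)<110)
k,l,st,ce=cv2.connectedComponentsWithStats(m.astype(np.uint8))
for i in range(1,k):
    if st[i,4]>150: q=W[l==i]; print('mark',st[i,4],ce[i].round(),np.round(cv2.minAreaRect(q[:,:2].astype(np.float32))[0],1),np.round(cv2.minAreaRect(q[:,:2].astype(np.float32))[1],1),q.mean(0).round(1))
E
python3 marks.py
```

```text
clock: 35.15
eef_pos: [438.9, 285.2, 218.5]
tool_rot: [3.14, -0.003, 1.876]
force: [-0.2, -1.0, -2.5]
width: 50.7
gripper_force: 63.2
t 35.15 pos [438.9 285.2 218.5] rpy [ 3.140e+00 -3.000e-03  1.876e+00] F [-0.2 -1.  -2.5] w 50.7 gf 63.2 q [-0.26  0.54 -0.55  1.9   0.37  0.81 -0.7 ]
shelf 0.85 [302.9, 97.4]
mark 267 [227.  92.] [393.9 346. ] [  1.7 158.3] [393.  348.9  49.3]
mark 1524 [302.  12.] [435.7 429.9] [56.4 22.6] [434.9 431.6  50.5]
mark 3798 [299.  69.] [448.4 388.2] [59.5 59.2] [448.1 388.6  50.6]
mark 3140 [296. 138.] [466.7 329.4] [58.6 59.4] [466.3 329.8  50.6]
mark 1478 [302. 196.] [491.8 278.2] [35.4 57.7] [491.2 277.8  50.6]
```

Run:
```python
from h import *
rows([430,447,106],[np.pi,0,1.872])
```

```text
xyz [161.9  40.5 111.7] ang [-0.     0.001 -0.001]
```

```bash
python3 -m creep '[{"jaw":-1,"xyz":[30,8,0],"angular":[0,0,0]},{"jaw":-1,"xyz":[80,20,15],"angular":[0,0,0]},{"jaw":-1,"xyz":[125,31,35],"angular":[0,0,0]},{"jaw":-1,"xyz":[155,39,55],"angular":[0,0,0]},{"jaw":-1,"xyz":[162,40,75],"angular":[0,0,0]},{"jaw":-1,"xyz":[162,40,95],"angular":[0,0,0]},{"jaw":-1,"xyz":[162,40,104],"angular":[0,0,0]},{"jaw":-1,"xyz":[162,40,104],"angular":[0,0,0]},{"jaw":-1,"xyz":[162,40,104],"angular":[0,0,0]}]'
python3 - <<'E'
from h import *
pose();rows([430,447,106],[np.pi,0,1.872])
E
```

```text
clock: 36.38
eef_pos: [430.6, 447.4, 114.6]
tool_rot: [3.14, -0.0, 1.87]
force: [-0.4, 1.1, -1.5]
width: 50.4
gripper_force: 63.2
t 36.38 pos [430.6 447.4 114.6] rpy [ 3.14 -0.    1.87] F [-0.4  1.1 -1.5] w 50.4 gf 63.2 q [-0.58  0.79 -0.45  1.71  0.47  0.75 -0.96]
xyz [-0.2 -0.7  8.6] ang [ 0.001 -0.    -0.002]
```

```bash
python3 -m creep '[{"jaw":-1,"xyz":[0,0,4],"angular":[0,0,0]},{"jaw":-1,"xyz":[0,0,7],"angular":[0,0,0]},{"jaw":-1,"xyz":[0,0,8.5],"angular":[0,0,0]},{"jaw":-1,"xyz":[0,0,8.5],"angular":[0,0,0]}]'
```

```text
clock: 36.88
eef_pos: [429.9, 447.7, 105.3]
tool_rot: [3.141, -0.0, 1.871]
force: [-0.6, 0.3, -1.9]
width: 50.7
gripper_force: 63.2
```

```bash
python3 -m creep '[{"jaw":-1,"xyz":[0,0,1],"angular":[0,0,0]},{"jaw":-1,"xyz":[0,0,2],"angular":[0,0,0]},{"jaw":-1,"xyz":[0,0,2],"angular":[0,0,0]}]'
python3 - <<'E'
from h import *
pose()
E
```

```text
clock: 37.25
eef_pos: [429.9, 447.8, 105.2]
tool_rot: [3.141, 0.0, 1.871]
force: [-2.6, -2.6, 12.6]
width: 50.1
gripper_force: 65.0
t 37.25 pos [429.9 447.8 105.2] rpy [3.141 0.    1.871] F [-2.6 -2.6 12.6] w 50.1 gf 65.0 q [-0.59  0.8  -0.44  1.71  0.48  0.73 -0.97]
```

Contact. Release, rise and return towards the blue jar.

```bash
python3 -m creep '[{"jaw":-1,"xyz":[0,0,-1.5],"angular":[0,0,0]},{"jaw":0.8,"xyz":[0,0,-1.5],"angular":[0,0,0]},{"jaw":0.8,"xyz":[0,0,-1.5],"angular":[0,0,0]},{"jaw":0.8,"xyz":[0,0,-1.5],"angular":[0,0,0]},{"jaw":0.8,"xyz":[0,0,-1.5],"angular":[0,0,0]},{"jaw":0.8,"xyz":[0,0,-30],"angular":[0,0,0]},{"jaw":0.8,"xyz":[0,0,-80],"angular":[0,0,0]},{"jaw":0.8,"xyz":[0,0,-130],"angular":[0,0,0]},{"jaw":0.8,"xyz":[0,0,-170],"angular":[0,0,0]},{"jaw":0.8,"xyz":[0,0,-170],"angular":[0,0,0]}]'
python3 - <<'E'
from h import *
from jars import jars
pose(); jars(('wrist','scene')); rows([470,50,300],[np.pi,0,1.6])
E
```

```text
clock: 38.5
eef_pos: [430.9, 449.5, 277.0]
tool_rot: [3.135, -0.004, 1.871]
force: [0.1, 0.7, -0.3]
width: 76.7
gripper_force: 0.0
t 38.5 pos [430.9 449.5 277. ] rpy [ 3.135 -0.004  1.871] F [ 0.1  0.7 -0.3] w 76.7 gf 0.0 q [-0.52  0.61 -0.54  1.56  0.35  1.06 -0.86]
wrist green shelf 2095 px [250. 176.] rect [428.  447.6] [49.5 49.8] mean [428.  448.2 114. ]
scene orange crate 20 px [330. 164.] rect [441.9 431.1] [43.9 13.3] mean [440.6 429.6  72.9]
scene blue crate 383 px [282. 307.] rect [ 685.9 -102.8] [48.9 51.7] mean [ 686.1 -103.9   67.3]
scene blue shelf 105 px [317. 216.] rect [592.9 147.6] [42.2 29.8] mean [591.1 146.8 113.3]
scene blue shelf 43 px [316. 232.] rect [625.6 101.7] [66.4 18.8] mean [630.5 103.8 113. ]
xyz [-391.5  -79.   -26.6] ang [0.    0.    0.271]
```

The blue jar has been knocked about 14 mm towards the crate's +x end wall but is still standing. Go over it via a clear waypoint.

```bash
python3 -m creep '[{"jaw":0.8,"xyz":[-50,-10,-27],"angular":[0,0,0.05]},{"jaw":0.8,"xyz":[-110,-22,-27],"angular":[0,0,0.1]},{"jaw":0.8,"xyz":[-170,-34,-27],"angular":[0,0,0.15]},{"jaw":0.8,"xyz":[-230,-46,-27],"angular":[0,0,0.2]},{"jaw":0.8,"xyz":[-290,-58,-27],"angular":[0,0,0.25]},{"jaw":0.8,"xyz":[-345,-70,-27],"angular":[0,0,0.27]},{"jaw":0.8,"xyz":[-391,-79,-27],"angular":[0,0,0.3]},{"jaw":0.8,"xyz":[-440,-60,-27],"angular":[0,0,0.33]},{"jaw":0.8,"xyz":[-460,-45,-27],"angular":[0,0,0.384]},{"jaw":0.8,"xyz":[-460,-45,-27],"angular":[0,0,0.384]}]'
python3 - <<'E'
from h import *
pose(); rows([682,-104,220],[np.pi,0,1.487])
E
```

```text
clock: 39.85
eef_pos: [523.0, -7.0, 298.5]
tool_rot: [-3.139, 0.0, 1.483]
force: [-0.3, 0.8, 0.2]
width: 76.9
gripper_force: 0.0
t 39.85 pos [523.   -7.  298.5] rpy [-3.139  0.     1.483] F [-0.3  0.8  0.2] w 76.9 gf 0.0 q [ 0.26  0.42 -0.43  1.8   0.2   0.97 -0.34]
xyz [-82.8 167.1  78.1] ang [-0.003  0.    -0.004]
```

```bash
python3 -m creep '[{"jaw":0.8,"xyz":[-30,40,10],"angular":[0,0,0]},{"jaw":0.8,"xyz":[-65,90,30],"angular":[0,0,0]},{"jaw":0.8,"xyz":[-83,135,60],"angular":[0,0,0]},{"jaw":0.8,"xyz":[-83,160,78],"angular":[0,0,0]},{"jaw":0.8,"xyz":[-83,167,78],"angular":[0,0,0]},{"jaw":0.8,"xyz":[-83,167,78],"angular":[0,0,0]},{"jaw":0.8,"xyz":[-83,167,78],"angular":[0,0,0]}]'
python3 - <<'E'
from h import *
from jars import jars
pose(); jars(('wrist','scene','top'));rows([682,-104,62],[np.pi,0,1.487])
E
```

```text
clock: 40.72
eef_pos: [681.7, -101.0, 223.6]
tool_rot: [3.141, 0.0, 1.488]
force: [0.0, 0.5, 0.1]
width: 76.8
gripper_force: 0.0
t 40.73 pos [ 681.7 -101.   223.6] rpy [3.141 0.    1.488] F [0.  0.5 0.1] w 76.8 gf 0.0 q [ 0.3   0.73 -0.36  1.42  0.28  1.04 -0.2 ]
wrist blue crate 1536 px [261. 176.] rect [ 686.  -101.8] [41.7 48.6] mean [ 687.6 -101.7   68.1]
scene green shelf 98 px [332. 150.] rect [431.3 446.6] [46.7 48.8] mean [431.6 445.6 113. ]
scene orange crate 21 px [330. 164.] rect [441.  430.1] [43.8 15.3] mean [441.  428.9  73.1]
scene blue crate 366 px [281. 308.] rect [ 684.9 -103.6] [46.4 52. ] mean [ 686.  -104.7   67.2]
scene blue shelf 112 px [317. 216.] rect [593.8 148.4] [45.2 30.8] mean [591.1 147.6 112.8]
scene blue shelf 48 px [318. 232.] rect [627.8 104.9] [67.9 18.8] mean [630.3 103.3 113.2]
top green shelf 85 px [131. 210.] rect [424.  445.5] [46.3 48.4] mean [424.5 444.9 116.8]
top blue crate 10 px [282. 139.] rect [682.1 -87.3] [ 7.2 30.5] mean [681.9 -87.3  72.3]
top blue shelf 116 px [222. 161.] rect [591.8 124.8] [56.6 70.3] mean [594.2 126.3 116.6]
xyz [ -2.2   0.  161.5] ang [0.001 0.    0.   ]
```

```bash
python3 -m creep '[{"jaw":0.8,"xyz":[-1.5,1.5,50],"angular":[0,0,0]},{"jaw":0.8,"xyz":[-1.5,1.5,100],"angular":[0,0,0]},{"jaw":0.8,"xyz":[-1.5,1.5,135],"angular":[0,0,0]},{"jaw":0.8,"xyz":[-1.5,1.5,153],"angular":[0,0,0]},{"jaw":0.8,"xyz":[-1.5,1.5,161],"angular":[0,0,0]},{"jaw":0.8,"xyz":[-1.5,1.5,161],"angular":[0,0,0]},{"jaw":-1,"xyz":[-1.5,1.5,161],"angular":[0,0,0]},{"jaw":-1,"xyz":[-1.5,1.5,161],"angular":[0,0,0]},{"jaw":-1,"xyz":[-1.5,1.5,161],"angular":[0,0,0]},{"jaw":-1,"xyz":[-1.5,1.5,161],"angular":[0,0,0]}]'
python3 - <<'E'
from h import *
pose()
E
```

```text
clock: 42.12
eef_pos: [684.8, -103.5, 63.2]
tool_rot: [3.139, 0.0, 1.487]
force: [0.4, 0.9, 7.3]
width: 50.0
gripper_force: 62.2
t 42.12 pos [ 684.8 -103.5   63.2] rpy [3.139 0.    1.487] F [0.4 0.9 7.3] w 50.0 gf 62.2 q [ 0.28  0.92 -0.31  1.51  0.36  0.76 -0.26]
```

```bash
python3 -m creep '[{"jaw":-1,"xyz":[0,0,-20],"angular":[0,0,0]},{"jaw":-1,"xyz":[0,0,-70],"angular":[0,0,0]},{"jaw":-1,"xyz":[0,-20,-120],"angular":[0,0,0]},{"jaw":-1,"xyz":[0,-60,-160],"angular":[0,0,0]},{"jaw":-1,"xyz":[0,-110,-160],"angular":[0,0,0]},{"jaw":-1,"xyz":[0,-165,-160],"angular":[0,0,0]},{"jaw":-1,"xyz":[10,-215,-160],"angular":[0,0,0]},{"jaw":-1,"xyz":[50,-245,-160],"angular":[0,0,0]},{"jaw":-1,"xyz":[105,-255,-160],"angular":[0,0,0]},{"jaw":-1,"xyz":[160,-260,-160],"angular":[0,0,0]},{"jaw":-1,"xyz":[160,-260,-160],"angular":[0,0,0]}]'
python3 - <<'E'
from h import *
pose(); rows([448.5,388.3,150],[np.pi,0,1.872])
E
```

```text
clock: 43.5
eef_pos: [438.3, 83.1, 222.9]
tool_rot: [3.138, -0.003, 1.496]
force: [0.1, -0.6, -1.4]
width: 50.4
gripper_force: 62.9
t 43.5 pos [438.3  83.1 222.9] rpy [ 3.138e+00 -3.000e-03  1.496e+00] F [ 0.1 -0.6 -1.4] w 50.4 gf 62.9 q [ 0.06  0.41 -0.42  2.09  0.25  0.69 -0.6 ]
xyz [304.8 -12.8  73.8] ang [ 0.004 -0.002 -0.376]
```

```bash
python3 -m creep '[{"jaw":-1,"xyz":[50,-3,0],"angular":[0,0,-0.06]},{"jaw":-1,"xyz":[110,-5,0],"angular":[0,0,-0.13]},{"jaw":-1,"xyz":[170,-7,0],"angular":[0,0,-0.2]},{"jaw":-1,"xyz":[230,-10,0],"angular":[0,0,-0.27]},{"jaw":-1,"xyz":[275,-12,0],"angular":[0,0,-0.34]},{"jaw":-1,"xyz":[300,-13,0],"angular":[0,0,-0.376]},{"jaw":-1,"xyz":[305,-13,0],"angular":[0,0,-0.376]},{"jaw":-1,"xyz":[305,-13,20],"angular":[0,0,-0.376]},{"jaw":-1,"xyz":[305,-13,50],"angular":[0,0,-0.376]},{"jaw":-1,"xyz":[305,-13,74],"angular":[0,0,-0.376]},{"jaw":-1,"xyz":[305,-13,74],"angular":[0,0,-0.376]},{"jaw":-1,"xyz":[305,-13,74],"angular":[0,0,-0.376]}]'
python3 - <<'E'
from h import *
from jars import jars
pose(); rows([448.5,388.3,110],[np.pi,0,1.872]); jars(('wrist','scene'))
E
```

```text
clock: 45.0
eef_pos: [451.6, 382.2, 148.5]
tool_rot: [3.14, 0.0, 1.861]
force: [0.4, 0.4, -1.3]
width: 50.3
gripper_force: 62.8
t 45.0 pos [451.6 382.2 148.5] rpy [3.14  0.    1.861] F [ 0.4  0.4 -1.3] w 50.3 gf 62.8 q [-0.47  0.71 -0.45  1.77  0.42  0.76 -0.84]
xyz [ 6.8 -1.3 38.4] ang [ 0.001  0.    -0.011]
wrist green shelf 8620 px [249. 101.] rect [428.4 447.4] [50.9 50. ] mean [428.2 448.  114. ]
wrist orange shelf 282 px [253. 192.] rect [444.8 401.1] [44.  12.6] mean [443.2 403.6 120.6]
scene orange shelf 30 px [326. 163.] rect [463.  368.7] [47.6 19.5] mean [463.4 365.6 120.8]
scene blue shelf 104 px [317. 216.] rect [591.4 148.6] [42.8 30.1] mean [591.2 146.8 113.3]
scene blue shelf 43 px [317. 232.] rect [624.4 103.6] [71.4 21.1] mean [629.6 104.8 113.2]
```

```bash
python3 -m creep '[{"jaw":-1,"xyz":[6.5,-1.3,0],"angular":[0,0,-0.01]},{"jaw":-1,"xyz":[6.5,-1.3,15],"angular":[0,0,-0.01]},{"jaw":-1,"xyz":[6.5,-1.3,28],"angular":[0,0,-0.01]},{"jaw":-1,"xyz":[6.5,-1.3,36],"angular":[0,0,-0.01]},{"jaw":-1,"xyz":[6.5,-1.3,40],"angular":[0,0,-0.01]},{"jaw":-1,"xyz":[6.5,-1.3,40],"angular":[0,0,-0.01]},{"jaw":-1,"xyz":[6.5,-1.3,40],"angular":[0,0,-0.01]}]'
```

```text
clock: 45.98
eef_pos: [447.0, 388.0, 109.1]
tool_rot: [-3.141, 0.002, 1.873]
force: [-5.2, -5.1, 17.9]
width: 50.5
gripper_force: 64.8
```

Contact. Release, rise and check everything.

```bash
python3 -m creep '[{"jaw":-1,"xyz":[0,0,-2],"angular":[0,0,0]},{"jaw":0.8,"xyz":[0,0,-2],"angular":[0,0,0]},{"jaw":0.8,"xyz":[0,0,-2],"angular":[0,0,0]},{"jaw":0.8,"xyz":[0,0,-2],"angular":[0,0,0]},{"jaw":0.8,"xyz":[0,0,-2],"angular":[0,0,0]},{"jaw":0.8,"xyz":[0,0,-30],"angular":[0,0,0]},{"jaw":0.8,"xyz":[0,0,-80],"angular":[0,0,0]},{"jaw":0.8,"xyz":[0,0,-130],"angular":[0,0,0]},{"jaw":0.8,"xyz":[-30,0,-180],"angular":[0,0,0]},{"jaw":0.8,"xyz":[-80,-40,-200],"angular":[0,0,0]},{"jaw":0.8,"xyz":[-130,-80,-200],"angular":[0,0,0]},{"jaw":0.8,"xyz":[-140,-80,-200],"angular":[0,0,0]}]'
python3 - <<'E'
from h import *
from jars import jars
pose(); jars(('wrist','scene'))
p,d,M=shot('scene'); cv2.imwrite('pics/v4.png',cv2.resize(p[:,:,::-1],(800,600),interpolation=2))
E
```

```text
clock: 47.48
eef_pos: [411.3, 227.2, 307.5]
tool_rot: [-3.14, 0.003, 1.87]
force: [1.5, 0.0, -0.4]
width: 77.0
gripper_force: 0.0
t 47.48 pos [411.3 227.2 307.5] rpy [-3.14e+00  3.00e-03  1.87e+00] F [ 1.5  0.  -0.4] w 77.0 gf 0.0 q [-0.14  0.34 -0.57  1.91  0.23  0.96 -0.52]
wrist orange crate 59 px [315.  42.] rect [436.  368.9] [ 9.5 39.7] mean [434.8 367.8  72.3]
wrist blue shelf 2172 px [341.  20.] rect [447.9 381.4] [51.7 37.8] mean [446.7 383.2 113.9]
wrist blue shelf 54 px [389. 259.] rect [593.6 166.8] [27.9  3.2] mean [593.  167.2 111.9]
scene green shelf 96 px [332. 150.] rect [430.7 447.3] [47.  50.2] mean [431.2 446.1 112.9]
scene orange crate 15 px [327. 174.] rect [467.8 375.4] [26.9  6.3] mean [467.6 375.3  72.2]
scene blue shelf 114 px [326. 159.] rect [448.2 387.8] [45.5 54.2] mean [448.7 387.5 113. ]
scene blue shelf 104 px [317. 216.] rect [591.2 148.7] [42.7 32.2] mean [591.1 146.8 113.2]
scene blue shelf 45 px [316. 232.] rect [621.8 101.2] [71.  22.9] mean [628.5 103.1 112.6]
```

View pics/v4.png

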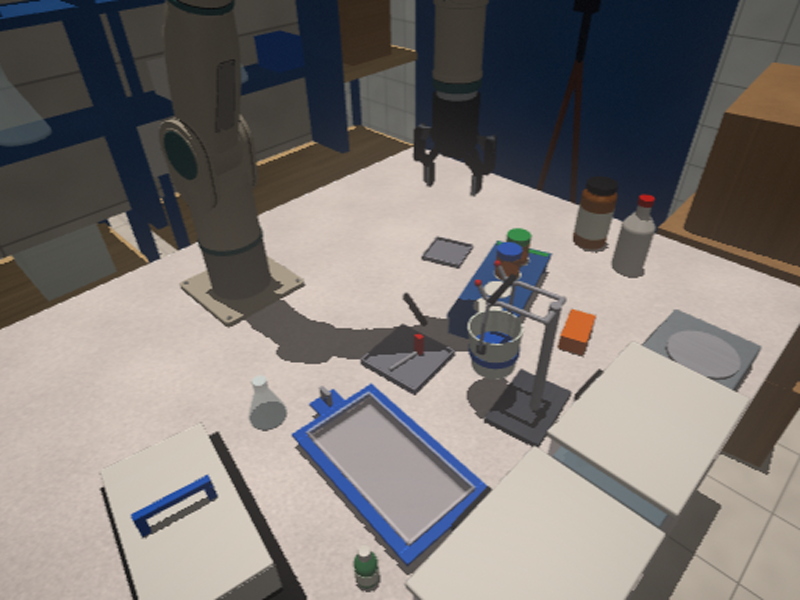

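The picture shows the crate empty, the green and blue jars upright on marks 1 and 2 at (518,240) and (509,257), and the pail on both prongs. The pin is in the tray, the lid is on the mat, and the bystanders look unmoved. Handing in.

Run:
```python
from h import *
print(ctrl.finish_job())
```

```text
the job is handed in; nothing more can be done
None
```

I handed in the job at about 47 s of robot time: the pail hangs on both prongs, the pin is in the larger grey tray, the lid lies flat on the mat's middle, and the only two jars present (green, blue) stand on marks 1 and 2; one slip was that my first bail swing went the wrong way and pulled the pail off the shelf, so I set it back upright and redid the swing with it standing there.

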